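Load the analyser chute and sort the bench

ROBOT

A 6-joint arm with a two-finger parallel gripper is mounted at the origin on the work surface. World frame = base frame: x ahead of the robot, y to its left, z up, the work surface at z = 0. Lengths are in m, angles in rad, forces in N, time in s.
With the tool pointing down it reaches from about 0.425 to 0.95 m from the base axis. Payload 14.7 kg.
Tool frame: the origin (TCP) lies between the finger pads; the fingertips stand 25 mm ahead of it and the grasp point (between the pads) lies 6 mm ahead of it; z points along the fingers, y is the direction in which the jaws open and shut (so a half turn about z gives the same grasp; the last joint's range is limited). The gripper opens to 85 mm and grips with 20 to 120 N. Pads are 22 mm wide; open, the fingers measure 114 mm over their backs; the gripper's body (76 mm by 85 mm) begins 54 mm behind the grasp point. The pads swing forward as they close: fully open they stand 13 mm farther back than shut.
Start: joints at [-1.284, 0.48, 1.596, -0, 1.065, -0.047], TCP at [0.213, -0.614, 0.231] pointing down, gripper open.
Joint ranges: [-2.75, 2.75], [-0.82, 2.05], [0.23, 2.67], [-1.56, 4.7], [0.09, 2.69], [-2.92, 2.92]. Speed limits (rad/s): [1.89, 1.89, 2.39, 3.01, 3.01, 3.01].

INTERFACE

Orientations are given as a rotation vector (axis times angle).
In Python, from rig import * gives the robot as it stands. The module is installed in compiled form; this text tells all that it offers.
- The arm moves only by the tool send_rows, never from a script. Its argument "increments" is a list of rows, each a list of 6 numbers: the shift along the tool's x, y, z in m, then the turn, a rotation vector about the tool's x, y, z in rad. In form: [[x, y, z, wx, wy, wz], ...]. A call has 1 to 10 rows; each row is the pose to reach, as a shift and turn from the pose commanded when the call began, along the tool's axes at that moment; what a row does not reach only later rows make up. A row lasts 1/10 s, in which the tool goes at most 50 mm and 8.59 degrees, less where a joint would pass 70% of its speed; a pose out of reach is approached as far as the arm can. A call with a gripper value outside its range is refused whole. "hand" is the opening, from -1 (shut) to 1 (fully open), set as the call begins (left out, the last holds). The fingers move at their own pace and stop on an object; "force" is the grip in N (left out, the last holds). Time passes only in rows, so rows that repeat a pose let the fingers close. It gives the time, the measured TCP pose, the force and the opening at its end, in the units of the state.
- get_state(): the state, without advancing time (a new reading comes with each control period).
- read_camera(name): name is "scene" or "top" or "wrist"; returns the picture (420x560x3 uint8, red, green, blue); there is no depth.
- camera_model(name): a dict with "fx", "fy", "cx", "cy" (pixels), "eye" and "attitude" of the camera in the world; the wrist camera has in their place "tool_from_camera" (4x4, takes a point from camera to tool coordinates, whose origin is the TCP and whose axes are the flange's). Camera axes: x right, y down, z forward; pixel columns grow to the right and rows downward; lengths in m; the calibration is good to about 2 mm. A picture is of the moment at which its call begins: read the wrist's pose just before it. camera_model takes no time and is no camera call.
- hand_in(): hands the job in, once; it reports no verdict.
The state is a dict: "time": time; "joint_pos": joint angles; "joint_vel": joint speeds; "joint_efforts": joint torques, N m; "eef_pos": TCP position; "eef_rot": TCP orientation; "force": force on the tool from outside, world axes, zero at the start; "torque": the same for the moment, N m; "opening": opening from 0.0 (shut) to 1.0 (fully open).
Only numpy, scipy, OpenCV 4.12 (cv2) and the standard library are available. Lean on these libraries where they do the work, as an engineer would, in place of code of your own. Each camera call takes 0.05 s, during which the arm holds its last target.

TASK

Get the bench ready for the next run. Put the yellow-capped control tube and the purple-capped sample tube into the sloping loading chute, both with their caps to the chute's blue side, so that the control lies against the black front stop at the low end and the sample lies directly behind it. Lay the green-capped tube flat in the orange tray and stand the white strip canister upright in the black round holder, right down on its floor.

Things in the scene. Friction and masses are not known exactly. Their poses are not given: they have to be found in the camera images.
- control_tube: Stoppered sample tube lying on the bench, a plain cylinder 17 mm in diameter and 100 mm long, about 25 g, white with a paper label, the last 26 mm at one end a yellow cap of the same diameter. It can roll. Origin at mid-length on its axis (8.5 mm above the bench at the start); x runs along the tube towards the cap. This is the control.
- sample_tube: Stoppered sample tube lying on the bench, a plain cylinder 17 mm in diameter and 100 mm long, about 25 g, white with a paper label, the last 26 mm at one end a purple cap of the same diameter. It can roll. Origin at mid-length on its axis (8.5 mm above the bench at the start); x runs along the tube towards the cap. This is the patient sample.
- green_tube: Stoppered sample tube lying on the bench, a plain cylinder 17 mm in diameter and 100 mm long, about 25 g, white with a paper label, the last 26 mm at one end a green cap of the same diameter. It can roll. Origin at mid-length on its axis (8.5 mm above the bench at the start); x runs along the tube towards the cap.
- canister: Strip canister standing upright: white cylinder 36 mm in diameter with a blue band and a grey lid (37 mm), 88 mm high in all, about 70 g. Origin at the centre of its underside, z up.
- chute: Fixed open-topped gravity chute, 136 mm (its x) by 128 (y), 66 high, cream, one side wall blue. Origin: centre of underside; +y to the blue wall, -x to the low, black stop. Tubes lie along y on two aluminium rails and roll down to the stop when let go. Rail top: 40 mm up at x = 0, +1.76 mm per 10 mm of x, from x = -62 (stop face) to +65. Side walls 66 high, inner faces at y = +-59.
- chute_blue (a point): Centre of the top edge of the chute's blue side wall: chute point (0, 61.5, 66) mm. The chute's two rails cover |y| from 24 to 59 mm; between them a 48 mm gap, open almost to the bench, gives fingers holding a tube by its middle room from the stop to x = +59 mm. The high end is open; only the low end has a wall above the rails, the black stop.
- chute_stop (a point): Top middle of the inner face of the chute's front stop: chute point (-62, 0, 52) mm. A tube resting at the stop has its axis at chute x = -53 mm, 39 mm above the bench; the next one, touching it from behind, at x = -37 mm, 42 mm up.
- tray: Fixed orange open tray, 100 mm (its x) by 140 mm (its y), 20 mm high, walls and floor 5 mm thick (inside 90 by 130 mm). Origin at the centre of its underside, z up. A tube fits lying along its long side, y, either way round.
- holder: Fixed black round cup, 68 mm outside and 56 mm inside diameter, 30 mm high, floor 6 mm thick. Origin at the centre of its underside, z up.
Mind the look-alikes: they are no part of the job. Leave any turquoise look-alike of the control_tube alone.

How it is judged:
By the outcome, as a careful person would: the job done as asked, in the order asked, and still so for the second after the job is handed in, with the robot touching nothing.
It also fails if it takes over 106 s, if anything falls off the work surface, if the arm or the gripper's body presses on something with over 40 N, if the wrist force passes 120 N, or if a joint passes its speed limit or range.

## Working session

There is one attempt and no reset: what is moved stays moved. The work goes in short steps, Python scripts to look and compute and a tool call to move; the robot and the scene stay as the last step left them, time stands still between calls to the robot, and variables do not carry over. Pictures are saved under pics/ and viewed, and the job is handed in when it is done.

Besides the shell and the picture viewer there is one more tool, called after ">>>" by a JSON object that holds its "api" and its "payload", one argument or row to a line. send_rows: Moves the arm, as the interface text tells. Its arguments: {"type":"object","properties":{"increments":{"type":"array"},"hand":{"type":"number"},"force":{"type":"number"}},"required":["increments"]}

```bash
mkdir -p pics
python3 - <<'E'
from rig import *
import cv2
s=get_state();print({k:(v if not hasattr(v,'tolist') else v.tolist()) for k,v in s.items()})
for n in("scene","top","wrist"):
    im=read_camera(n);cv2.imwrite(f'pics/{n}0.png',im[:,:,::-1]);print(n,camera_model(n))
E
```

```text
{'time': 0.0, 'joint_pos': [-1.2836146066297247, 0.4808597664070463, 1.5968807562519982, 1.508012577248791e-05, 1.0650858885773886, -0.04660026203968727], 'joint_vel': [0.00016660461368511736, 0.0005361612966373327, -0.0008600882732377018, 0.000753000431356181, 0.0028554055014242, -0.00064017492046809], 'joint_efforts': [-0.0015801951303728856, -95.06502628326416, -43.01939606666565, 0.00010768999345600605, 0.012155280564911664, 1.2256442687430535e-05], 'eef_pos': [0.21285853744853014, -0.6137190031393964, 0.23015169820703818], 'eef_rot': [-3.096735856379838, -0.5216579738071463, 0.00021191069562023068], 'force': [-0.8460874042256126, -0.3100493168424712, 0.4037315289532098], 'torque': [-0.0026093596763686355, 0.005397480172929696, 0.08230355629306685], 'opening': 1.0031381101716834}
scene {'fx': 462.4936341735162, 'fy': 462.4936341735162, 'cx': 277.7944481036831, 'cy': 206.18865663684258, 'eye': array([0.9434765 , 0.57839832, 0.7995531 ]), 'attitude': array([-0.85092445, -2.55366186,  1.02775613])}
top {'fx': 413.07341167494735, 'fy': 413.07341167494735, 'cx': 279.0398305418336, 'cy': 202.22683031055558, 'eye': array([0.3327393 , 0.00452547, 0.87639006]), 'attitude': array([-2.2246199 ,  1.95980079, -0.22419235])}
wrist {'fx': 347.88649300543807, 'fy': 347.88649300543807, 'cx': 281.5486068882406, 'cy': 206.1993628793518, 'tool_from_camera': array([[-1.05579034e-03, -9.58305067e-01, -2.85745139e-01,
         7.34182146e-02],
       [ 9.99999028e-01, -1.27189926e-03,  5.70712033e-04,
         8.42984487e-04],
       [-9.10355263e-04, -2.85744259e-01,  9.58305478e-01,
        -1.43322931e-01],
       [ 0.00000000e+00,  0.00000000e+00,  0.00000000e+00,
         1.00000000e+00]])}
```

View pics/top0.png

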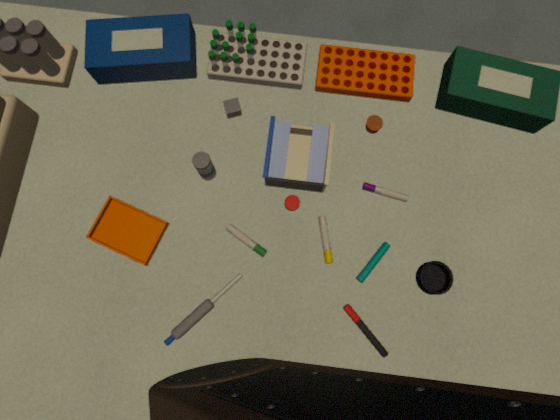

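View pics/scene0.png

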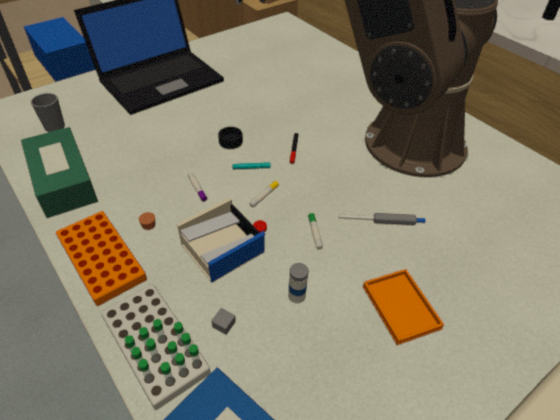

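View pics/wrist0.png

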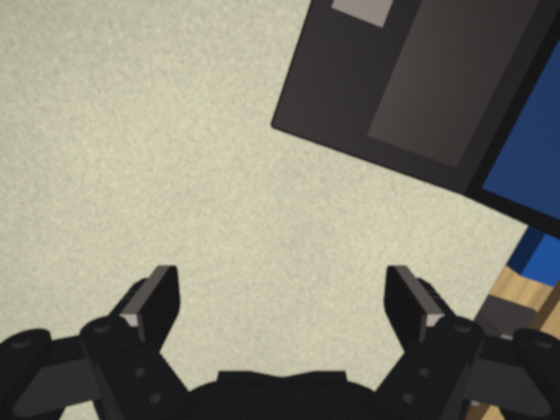

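```bash
cat > h.py <<'E'
import numpy as np, cv2
from scipy.spatial.transform import Rotation as R
from rig import *
def cam(n,st=None):
    m=camera_model(n)
    K=np.array([[m['fx'],0,m['cx']],[0,m['fy'],m['cy']],[0,0,1]])
    if n=='wrist':
        st=st or get_state()
        T=np.eye(4);T[:3,:3]=R.from_rotvec(st['eef_rot']).as_matrix();T[:3,3]=st['eef_pos']
        T=T@m['tool_from_camera'];return K,T[:3,:3],T[:3,3]
    return K,R.from_rotvec(m['attitude']).as_matrix(),np.array(m['eye'])
def ray(c,uv,z):
    K,A,e=c;uv=np.atleast_2d(np.asarray(uv,float))
    d=(A@np.linalg.solve(K,np.c_[uv,np.ones(len(uv))].T)).T
    return e+d*((z-e[2])/d[:,2])[:,None]
def proj(c,p):
    K,A,e=c;q=(A.T@(np.atleast_2d(p)-e).T);q=K@q;return (q[:2]/q[2]).T
def blobs(im,lo,hi,amin=20):
    hsv=cv2.cvtColor(im,cv2.COLOR_RGB2HSV)
    m=cv2.inRange(hsv,np.array(lo),np.array(hi))
    n,l,s,c=cv2.connectedComponentsWithStats(m)
    return [(s[i],c[i],(l==i)) for i in range(1,n) if s[i,4]>=amin]
def snap(n,name):
    st=get_state();im=read_camera(n);cv2.imwrite(f'pics/{name}.png',im[:,:,::-1]);return im,cam(n,st)
E
python3 - <<'E'
from h import *
im=cv2.imread('pics/top0.png')[:,:,::-1].copy();t=cam('top')
im2=cv2.imread('pics/scene0.png')[:,:,::-1].copy();s=cam('scene')
print(t[1].round(3))
for nm,lo,hi in [('yellow',(22,120,100),(32,255,255)),('purple',(130,80,50),(160,255,255)),('green',(50,100,50),(80,255,255)),('orange',(8,200,150),(18,255,255)),('blue',(105,120,60),(125,255,255)),('turq',(84,150,80),(95,255,255))]:
  for v,i,c in(('top',im,t),('scene',im2,s)):
    for st,ce,m in blobs(i,lo,hi):
        print(nm,v,st,ce.round(1),(ray(c,ce,.0085)[0]*1000).round(0))
E
python3 - <<'E'
import cv2
im=cv2.imread('pics/top0.png')[100:320,60:460];cv2.imwrite('pics/topc.png',cv2.resize(im,None,fx=2,fy=2,interpolation=cv2.INTER_CUBIC))
im=cv2.imread('pics/scene0.png')[100:320,170:370];cv2.imwrite('pics/scenec.png',cv2.resize(im,None,fx=2.7,fy=2.7,interpolation=cv2.INTER_CUBIC))
E
```

```text
[[ 0.126 -0.967  0.223]
 [-0.992 -0.123  0.027]
 [ 0.002 -0.224 -0.975]]
yellow top [324 250   9  13  93] [327.8 256.2] [429. -88.   8.]
yellow scene [269 181  10   8  49] [273.9 184.4] [424. -91.   9.]
purple top [363 183  12   9  76] [368.6 186.8] [ 590. -161.    8.]
purple scene [198 191   9  10  51] [202.  195.3] [ 589. -163.    8.]
green top [226  20   6   7  35] [228.6  22.9] [953. 204.   8.]
green top [238  22   6   6  34] [240.4  24.5] [952. 175.   8.]
green top [250  23   6   6  33] [252.4  25.7] [952. 146.   8.]
green top [212  29   7   7  34] [215.1  32.4] [923. 231.   8.]
green top [236  31   6   7  35] [238.7  34.4] [925. 175.   8.]
green top [248  32   6   8  35] [250.6  36. ] [924. 146.   8.]
green top [210  38   7   8  38] [213.2  42.3] [896. 232.   8.]
green top [222  41   7   7  37] [224.9  44.2] [895. 203.   8.]
green top [246  43   7   7  35] [248.9  46.5] [896. 146.   8.]
green top [ 448   46  112   74 4043] [504.3  82.9] [ 877. -453.    8.]
green top [208  50   7   7  35] [211.3  53.3] [867. 231.   8.]
green top [220  52   7   6  36] [223.   54.6] [867. 204.   8
[... 1550 characters left out ...]
3  99] [143.1  21.4] [931. 407.   8.]
blue top [ 98  19  24  17 100] [108.9  27. ] [905. 485.   8.]
blue top [263 117  11  61 211] [268.5 147.1] [653.  67.   8.]
blue top [165 336   9   9  46] [169.  339.9] [223. 211.   8.]
blue scene [  82    0  104   72 5180] [133.8  32.1] [  347. -1059.     8.]
blue scene [  25   17   69   64 2670] [59.2 47.6] [  611. -1096.     8.]
blue scene [417 218   8   4  25] [420.4 219.9] [220. 209.   8.]
blue scene [ 209  232   56   49 1062] [236.4 256. ] [626.  42.   8.]
blue scene [213 404  14  11  29] [219.3 408.8] [828. 293.   8.]
turq top [358 243  31  39 274] [373.1 261.6] [ 430. -183.    8.]
turq scene [233 163  37   6 151] [251.3 165.2] [ 428. -184.    8.]
```

View pics/topc.png

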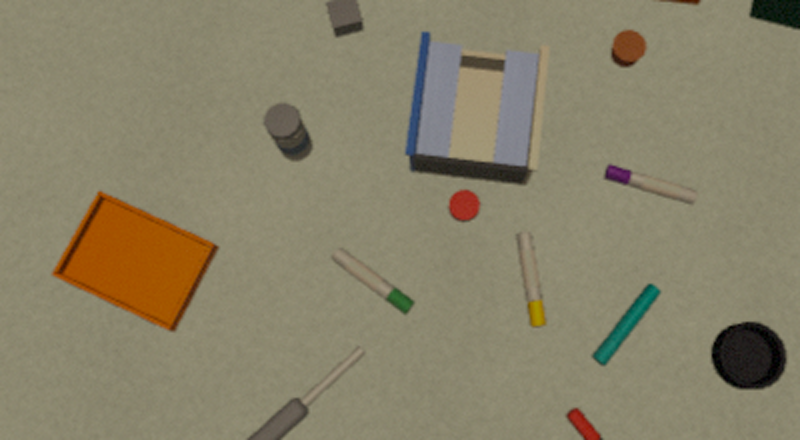

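View pics/scenec.png

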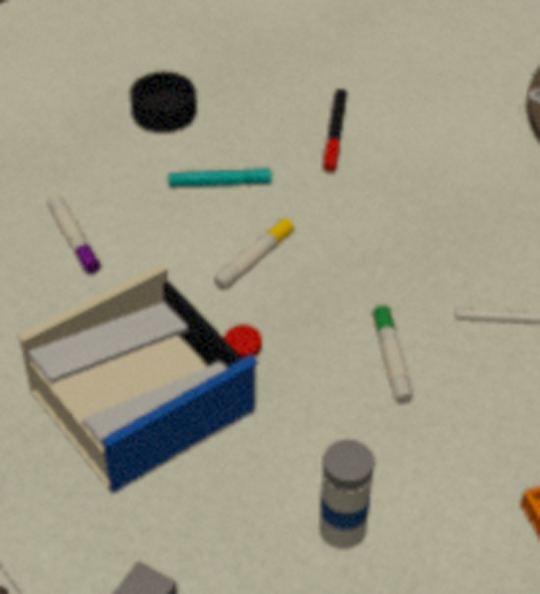

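Run:
```python
from h import *
for v in('top','scene'):
    im=cv2.imread(f'pics/{v}0.png');c=cam(v)
    lab=cv2.cvtColor(im,cv2.COLOR_BGR2LAB).astype(float);bg=cv2.medianBlur(im,0+81) if 0 else cv2.medianBlur(cv2.cvtColor(im,cv2.COLOR_BGR2LAB),81).astype(float)
    d=np.linalg.norm((lab-bg)*[.6,1,1],axis=2)
    m=(d>9).astype(np.uint8)
    vis=im.copy();vis[m>0]=(0,0,255);cv2.imwrite(f'pics/m_{v}.png',vis)
    n,l,s,ce=cv2.connectedComponentsWithStats(m)
    seeds={'top':{'ctl':(328,256),'smp':(368,187),'grn':(260,250),'trq':(373,262),'tray':(128,230),'holder':(434,278),'can':(203,160)},'scene':{'ctl':(274,184),'smp':(202,195),'grn':(311,217),'trq':(251,165),'tray':(402,306),'holder':(231,138),'can':(298,275)}}[v]
    for k,(x,y) in seeds.items():
        i=l[y,x];
        if i==0: print(k,'none');continue
        p=np.argwhere(l==i)[:,::-1].astype(np.float32)
        r=cv2.minAreaRect(p);b=cv2.boxPoints(r)
        o=np.array(b);e=[(o[0]+o[1])/2,(o[2]+o[3])/2] if np.linalg.norm(o[0]-o[1])<np.linalg.norm(o[1]-o[2]) else [(o[1]+o[2])/2,(o[3]+o[0])/2]
        W=ray(c,e,.0085)*1000
        print(v,k,len(p),np.round(r[1],1),'ends',np.round(W[:,:2],0).tolist(),'mid',W.mean(0)[:2].round(0),'len',np.linalg.norm(W[0]-W[1]).round(0), 'ang',np.degrees(np.arctan2(*(W[1]-W[0])[[1,0]])).round(1))
```

```text
top ctl 213 [48.  9.] ends [[513.0, -65.0], [415.0, -91.0]] mid [464. -78.] len 102.0 ang -165.1
top smp 219 [46.8  8.5] ends [[592.0, -146.0], [571.0, -244.0]] mid [ 582. -195.] len 100.0 ang -102.1
top grn 238 [47.  9.] ends [[465.0, 131.0], [417.0, 43.0]] mid [441.  87.] len 100.0 ang -118.7
top trq 438 [ 9.3 48.4] ends [[473.0, -210.0], [386.0, -155.0]] mid [ 430. -182.] len 103.0 ang 147.7
top tray 3375 [70.3 49.7] ends [[454.0, 414.0], [407.0, 267.0]] mid [431. 341.] len 154.0 ang -107.5
top holder 1077 [33. 38.] ends [[418.0, -349.0], [408.0, -271.0]] mid [ 413. -310.] len 79.0 ang 97.2
top can 505 [30.9 18.8] ends [[621.0, 223.0], [562.0, 182.0]] mid [592. 203.] len 72.0 ang -145.4
scene ctl 176 [ 7.6 37. ] ends [[410.0, -93.0], [516.0, -65.0]] mid [463. -79.] len 109.0 ang 15.1
scene smp 140 [31.8  8.1] ends [[572.0, -249.0], [593.0, -140.0]] mid [ 583. -195.] len 111.0 ang 78.8
scene grn 176 [38.3  8. ] ends [[413.0, 37.0], [469.0, 135.0]] mid [441.  86.] len 113.0 ang 60.2
scene trq 273 [ 7.2 38.2] ends [[388.0, -155.0], [471.0, -209.0]] mid [ 430. -182.] len 99.0 ang -32.8
scene tray 3687 [81.5 53.1] ends [[398.0, 256.0], [455.0, 416.0]] mid [427. 336.] len 170.0 ang 70.5
scene holder 541 [23. 26.] ends [[379.0, -294.0], [437.0, -336.0]] mid [ 408. -315.] len 72.0 ang -35.8
scene can 734 [19.6 41.3] ends [[527.0, 135.0], [596.0, 211.0]] mid [561. 173.] len 103.0 ang 47.3
```

View pics/m_top.png

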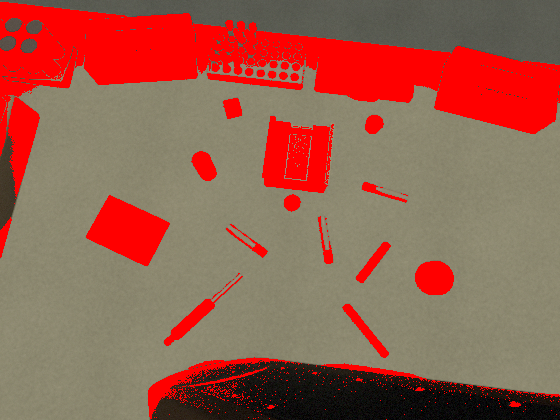

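Run:
```python
from h import *
S=4
for v,boxes in (('top',{'chute':(255,105,345,200),'can':(185,145,225,190),'holder':(410,255,460,300),'tray':(80,190,175,270)}),('scene',{'chute':(170,195,275,290),'can':(280,255,320,310),'holder':(210,120,250,155)})):
    im=cv2.imread(f'pics/{v}0.png')
    for k,(a,b,c,d) in boxes.items():
        o=cv2.resize(im[b:d,a:c],None,fx=6,fy=6,interpolation=cv2.INTER_CUBIC)
        o=cv2.convertScaleAbs(o,alpha=1.3)
        for x in range(a//10*10+10,c,10):
            cv2.line(o,((x-a)*6,0),((x-a)*6,6),(0,0,255),1);cv2.putText(o,str(x),((x-a)*6,16),0,.35,(0,0,255),1)
        for y in range(b//10*10+10,d,10):
            cv2.line(o,(0,(y-b)*6),(6,(y-b)*6),(0,0,255),1);cv2.putText(o,str(y),(7,(y-b)*6),0,.35,(0,0,255),1)
        cv2.imwrite(f'pics/c_{v}_{k}.png',o)
```

```text
(no output)
```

View pics/c_top_chute.png

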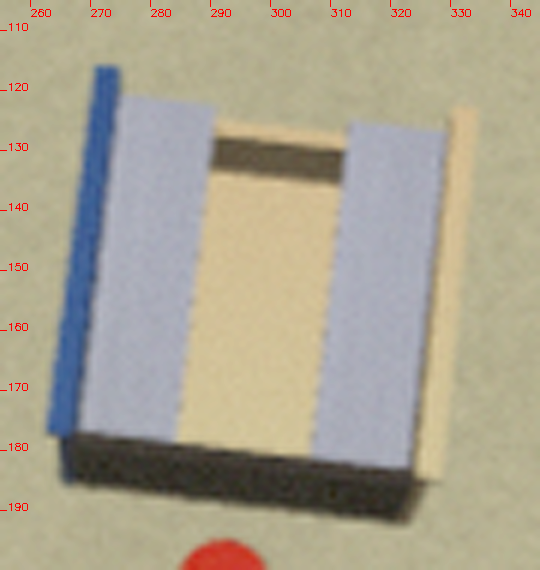

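View pics/c_scene_chute.png

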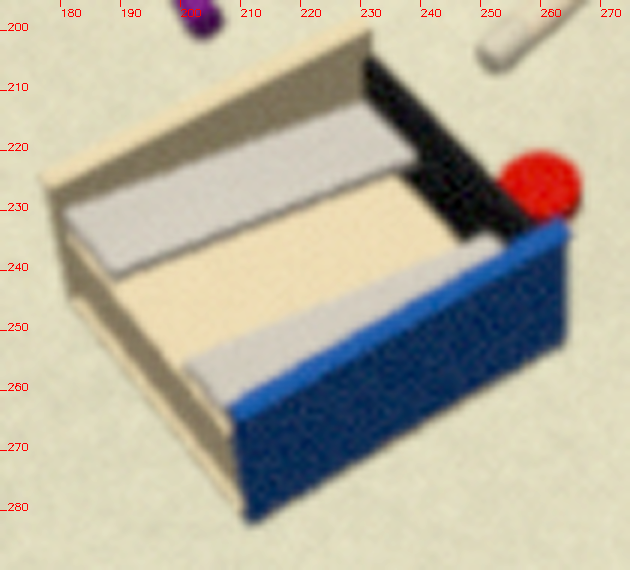

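View pics/c_top_can.png

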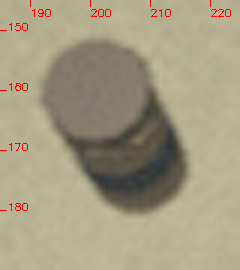

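View pics/c_top_holder.png

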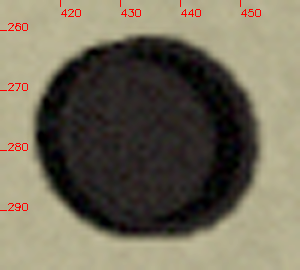

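View pics/c_scene_can.png

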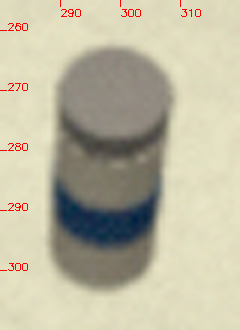

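View pics/c_scene_holder.png

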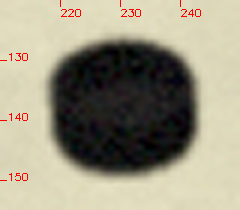

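View pics/c_top_tray.png

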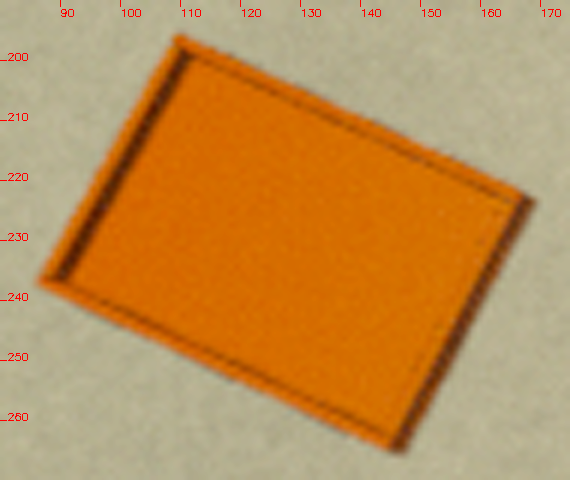

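Run:
```python
from h import *
t=cam('top');s=cam('scene')
A=ray(t,[(270.7,116),(262.7,177.7),(334.7,123),(328.3,185)],.066)*1000
B=ray(s,[(208.7,263.8),(265,233.7),(176.7,224.7),(232,200)],.066)*1000
for P in(A,B):
    print(P[:,:2].round(1).tolist(),P.mean(0)[:2].round(1)); 
    print('len',np.linalg.norm(P[0]-P[1]).round(1),np.linalg.norm(P[2]-P[3]).round(1),'wid',np.linalg.norm(P[0]-P[2]).round(1),np.linalg.norm(P[1]-P[3]).round(1))
    d=(P[0]-P[1])+(P[2]-P[3]);w=(P[0]-P[2])+(P[1]-P[3]);print('angx',np.degrees(np.arctan2(d[1],d[0])).round(1),'angy-90',(np.degrees(np.arctan2(w[1],w[0]))-90).round(1))
print('can',ray(t,(200.8,160.2),.088)*1000,ray(s,(299.1,270.3),.088)*1000)
print('hold',ray(t,(434,278),.015)*1000,ray(s,(231,137.7),.015)*1000)
T=ray(t,[(109.2,196),(168.8,223.3),(147,265),(86.5,237)],.02)*1000
print('tray',T[:,:2].round(),T.mean(0).round(1),[np.linalg.norm(T[i]-T[i-1]).round() for i in range(4)],np.degrees(np.arctan2(*(T[0]+T[3]-T[1]-T[2])[[1,0]])))
st=get_state();Rm=R.from_rotvec(st['eef_rot']).as_matrix();print(Rm.round(3),st['time'])
```

```text
[[701.1, 67.8], [564.5, 66.3], [702.4, -68.0], [566.1, -68.1]] [ 6.335e+02 -5.000e-01]
len 136.6 136.4 wid 135.8 134.4
angx 0.3 angy-90 0.6
[[703.4, 65.0], [567.9, 67.6], [703.8, -63.5], [568.6, -56.4]] [635.9   3.2]
len 135.4 135.3 wid 128.5 123.9
angx -2.0 angy-90 0.2
can [[578.69450903 192.58799251  88.        ]] [[581.24305456 194.93391769  88.        ]]
hold [[ 411.13762519 -307.78941907   15.        ]] [[ 410.80098308 -305.29992495   15.        ]]
tray [[496. 389.]
 [454. 252.]
 [363. 280.]
 [404. 417.]] [429.1 334.6  20. ] [np.float64(96.0), np.float64(143.0), np.float64(95.0), np.float64(143.0)] 73.09321098473782
[[ 0.945  0.328 -0.   ]
 [ 0.328 -0.945  0.001]
 [ 0.    -0.001 -1.   ]] 0.15
```

```bash
cat >> h.py <<'E'
def go(x,y,z,phi,hint=None):
    """print tool-frame delta to reach TCP (mm) with tool x at yaw phi deg, tool down"""
    st=get_state();Rm=R.from_rotvec(st['eef_rot']).as_matrix();p=np.array(st['eef_pos'])
    cur=np.degrees(np.arctan2(Rm[1,0],Rm[0,0]))
    d=Rm.T@(np.array([x,y,z])/1000-p)
    f=np.radians(phi);T=np.array([[np.cos(f),np.sin(f),0],[np.sin(f),-np.cos(f),0],[0,0,-1]])
    w=R.from_matrix(Rm.T@T).as_rotvec()
    print('t',round(st['time'],2),'at',(p*1000).round(1),'yaw',cur.round(1),'tilt',Rm[:,2].round(3),'open',round(st['opening'],3),'F',np.round(st['force'],1),'q6',round(st['joint_pos'][5],2))
    print('delta',d.round(4).tolist(),w.round(4).tolist())
E
python3 - <<'E'
from h import *
go(464,-78,130,195)
E
```

```text
t 0.15 at [ 212.9 -613.8  230.3] yaw 19.1 tilt [-0.     0.001 -1.   ] open 1.002 F [0.  0.2 1.1] q6 -0.05
delta [0.4128, -0.4239, 0.1007] [0.0, -0.0015, -3.0696]
```

>>> {"api": "send_rows", "payload": {
  "increments": [
    [0.04, -0.04, 0, 0, 0, -0.15],
    [0.08, -0.08, 0, 0, 0, -0.3],
    [0.12, -0.12, 0, 0, 0, -0.45],
    [0.16, -0.16, 0.01, 0, 0, -0.6],
    [0.2, -0.2, 0.01, 0, 0, -0.75],
    [0.23, -0.23, 0.01, 0, 0, -0.9],
    [0.26, -0.26, 0.01, 0, 0, -1.05],
    [0.28, -0.29, 0.02, 0, 0, -1.2],
    [0.31, -0.31, 0.03, 0, 0, -1.35],
    [0.33, -0.34, 0.03, 0, 0, -1.5]
  ],
  "hand": 0.3
}}

```text
time: 1.15
eef_pos: [0.4143, -0.1829, 0.2]
eef_rot: [-1.902, -2.5, -0.0]
force: [1.2, 0.6, 0.6]
opening: 0.65
```

Run:
```python
from h import *
go(464,-78,130,195)
```

```text
t 1.15 at [ 414.3 -182.9  200. ] yaw 105.5 tilt [-0.  0. -1.] open 0.65 F [1.2 0.6 0.6] q6 -0.75
delta [0.0879, 0.0759, 0.07] [0.0001, -0.0004, -1.5627]
```

>>> {"api": "send_rows", "payload": {
  "increments": [
    [0.01, 0.01, 0.005, 0, 0, -0.15],
    [0.02, 0.02, 0.01, 0, 0, -0.3],
    [0.03, 0.03, 0.02, 0, 0, -0.45],
    [0.04, 0.04, 0.03, 0, 0, -0.6],
    [0.06, 0.05, 0.04, 0, 0, -0.75],
    [0.07, 0.06, 0.05, 0, 0, -0.9],
    [0.08, 0.07, 0.06, 0, 0, -1.05],
    [0.088, 0.076, 0.07, 0, 0, -1.2],
    [0.088, 0.076, 0.07, 0, 0, -1.35],
    [0.088, 0.076, 0.07, 0, 0, -1.5]
  ]
}}

```text
time: 2.15
eef_pos: [0.4637, -0.0796, 0.1303]
eef_rot: [0.312, -3.125, -0.001]
force: [-1.1, 1.1, 0.5]
opening: 0.65
```

Run:
```python
from h import *
go(464,-78,130,195)
im,c=snap('wrist','w1')
```

```text
t 2.15 at [463.7 -79.6 130.3] yaw -168.6 tilt [-0.001  0.    -1.   ] open 0.65 F [-1.1  1.1  0.5] q6 -2.0
delta [-0.0006, 0.0015, 0.0003] [0.0004, -0.0009, -0.0627]
```

View pics/w1.png

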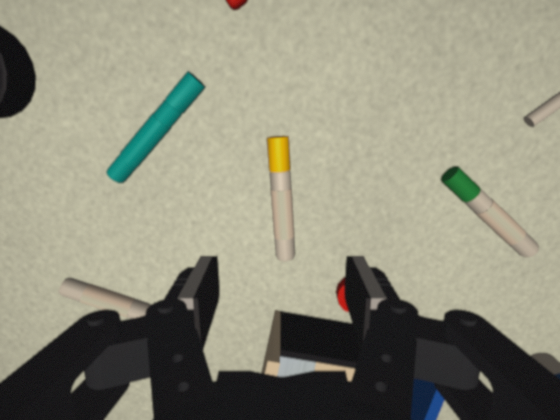

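The wrist picture shows: yellow-capped tube, cap end (278,137), tail (285,260). Could be mistaken for it: turquoise look-alike (155,128), green-capped tube (490,212), purple-capped tube's body (105,295), red/black pen (top edge 235,3). The yellow cap is clearly the control.

Run:
```python
from h import *
c=cam('wrist')
P=ray(c,[(278,137),(285.5,260.5),(443,180),(532,250)],.0085)*1000
print(P.round(1),P[:2].mean(0),np.degrees(np.arctan2(*(P[0]-P[1])[[1,0]])),np.linalg.norm(P[0]-P[1]), P[2:].mean(0))
im=cv2.imread('pics/w1.png')[115:285,215:345];cv2.imwrite('pics/w1c.png',cv2.resize(im,None,fx=3.5,fy=3.5))
go(464,-78,28,195)
```

```text
[[418.4 -93.1   8.5]
 [516.4 -66.3   8.5]
 [424.1  39.2   8.5]
 [464.9 130.9   8.5]] [467.42123046 -79.7005545    8.5       ] -164.68902136181262 101.61712806869653 [444.51717432  85.0217748    8.5       ]
t 2.2 at [463.7 -79.7 130.5] yaw -168.0 tilt [-0.001  0.    -1.   ] open 0.649 F [-0.6 -0.1 -0.6] q6 -2.02
delta [-0.0007, 0.0016, 0.1025] [0.0003, -0.0006, -0.0522]
```

View pics/w1c.png

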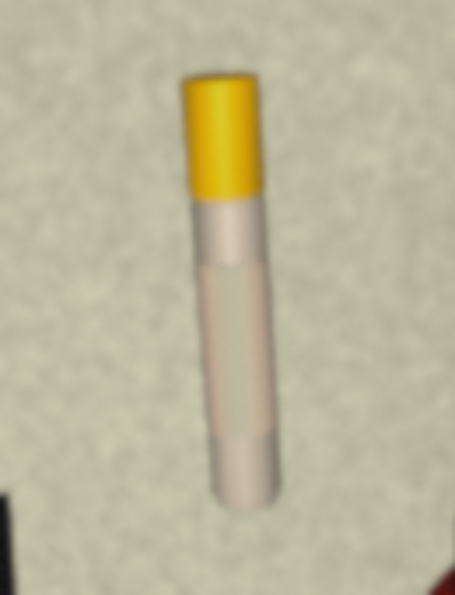

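>>> {"api": "send_rows", "payload": {
  "increments": [
    [-0.002, 0, 0.04, 0, 0, -0.053],
    [-0.002, 0, 0.075, 0, 0, -0.053],
    [-0.002, 0, 0.095, 0, 0, -0.053],
    [-0.002, 0, 0.101, 0, 0, -0.053],
    [-0.002, 0, 0.101, 0, 0, -0.053]
  ]
}}

```text
time: 2.7
eef_pos: [0.4654, -0.0796, 0.0294]
eef_rot: [0.381, -3.117, -0.001]
force: [1.1, -1.1, -0.2]
opening: 0.65
```

>>> {"api": "send_rows", "payload": {
  "increments": [
    [0, 0, 0, 0, 0, 0],
    [0, 0, 0, 0, 0, 0],
    [0, 0, 0, 0, 0, 0],
    [0, 0, 0, 0, 0, 0],
    [0, 0, 0, 0, 0, 0],
    [0, 0, 0, 0, 0, 0]
  ],
  "hand": -1,
  "force": 30
}}

```text
time: 3.3
eef_pos: [0.4659, -0.0797, 0.03]
eef_rot: [-0.384, 3.118, -0.0]
force: [1.0, -0.8, 0.8]
opening: -0.002
```

Run:
```python
from h import *
go(622,1,140,90)
```

```text
t 3.3 at [465.9 -79.7  30. ] yaw -166.0 tilt [ 0. -0. -1.] open -0.002 F [ 1.  -0.8  0.8] q6 -2.05
delta [-0.171, 0.0404, -0.11] [0.0001, 0.0003, 1.816]
```

Run:
```python
from h import *
snap('wrist','w2');snap('scene','s2')
im=cv2.imread('pics/s2.png')[120:280,170:370];cv2.imwrite('pics/s2c.png',cv2.resize(im,None,fx=3.5,fy=3.5))
```

```text
(no output)
```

View pics/w2.png

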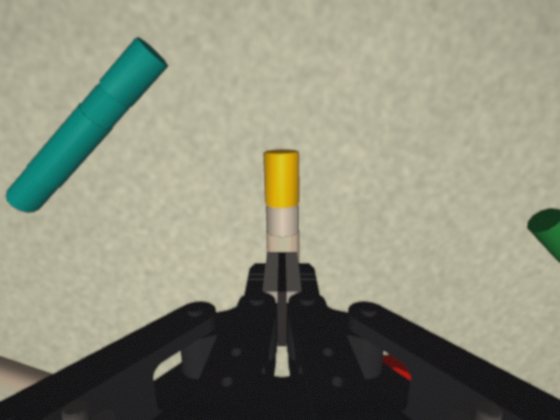

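View pics/s2c.png

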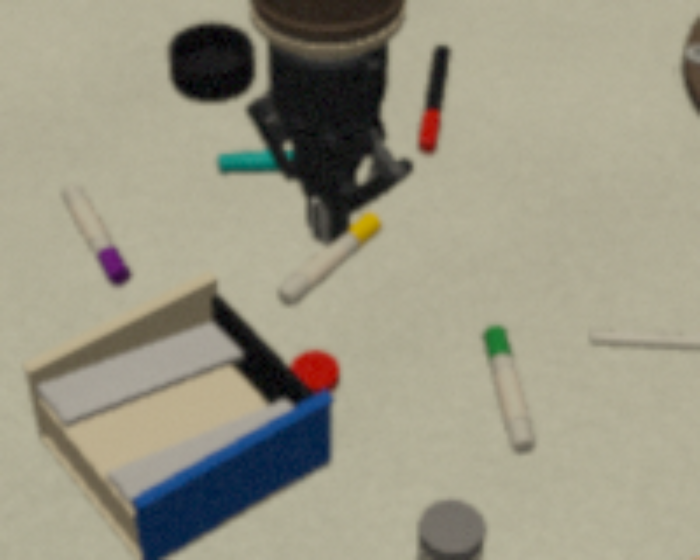

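```bash
python3 - <<'E'
from h import *
s=cam('scene')
for z in (0.005,.0085,.017,.03,.04): print(z,proj(s,[.466,-.0797,z]))
w=cam('wrist')
for z in (0.005,.017,.03,.04): print(z,proj(w,[.466,-.0797,z]))
st=get_state();print(st['opening'],st['force'],st['joint_efforts'])
E
python3 - <<'E'
import cv2
im=cv2.imread('pics/w2.png')[130:400,180:390];cv2.imwrite('pics/w2c.png',cv2.resize(im,None,fx=2.2,fy=2.2))
E
```

```text
0.005 [[262.99714451 194.72600505]]
0.0085 [[262.99442926 193.70423541]]
0.017 [[262.98778481 191.20387924]]
0.03 [[262.97748277 187.32714263]]
0.04 [[262.96944062 184.30082168]]
0.005 [[283.22350338 246.29764546]]
0.017 [[283.31335597 255.9839232 ]]
0.03 [[283.42550022 268.07328374]]
0.04 [[283.52461682 278.75823935]]
0.0005197765945334571 [0.37048577 0.0451075  0.14007547] [ 8.39644108e-04 -7.79483128e+01 -1.74793786e+01 -5.30368845e-05
  1.66157599e-03  1.83101442e-03]
```

View pics/w2c.png

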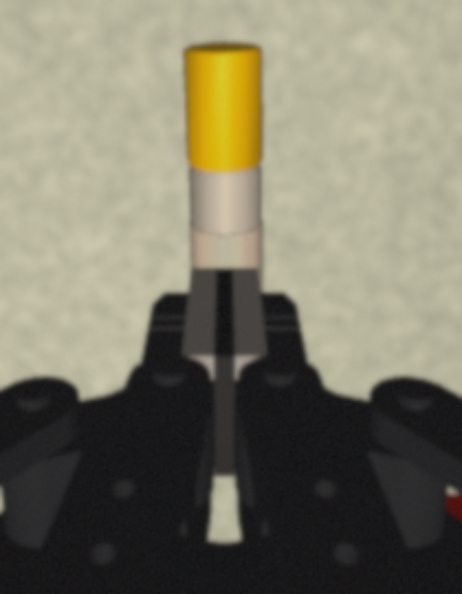

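Run:
```python
from h import *
m=camera_model('wrist');K=np.array([[m['fx'],0,m['cx']],[0,m['fy'],m['cy']],[0,0,1]]);T=np.linalg.inv(m['tool_from_camera'])
for x in (0,.011):
  for z in (-.02,-.01,0,.006,.015,.02,.025):
    q=K@(T@[x,0,z,1])[:3];print(x,z,(q[:2]/q[2]).round(1))
a=cv2.imread('pics/w1.png');print(a.shape)
```

```text
0 -0.02 [283.9 290.3]
0 -0.01 [283.8 278.2]
0 0 [283.7 267.6]
0 0.006 [283.6 261.8]
0 0.015 [283.5 253.8]
0 0.02 [283.5 249.7]
0 0.025 [283.5 245.9]
0.011 -0.02 [284.  265.2]
0.011 -0.01 [283.8 254.5]
0.011 0 [283.7 245.1]
0.011 0.006 [283.7 240. ]
0.011 0.015 [283.6 233. ]
0.011 0.02 [283.5 229.4]
0.011 0.025 [283.5 226. ]
(420, 560, 3)
```

>>> {"api": "send_rows", "payload": {
  "increments": [
    [0, 0, 0, 0, 0, 0],
    [0, 0, 0, 0, 0, 0],
    [0, 0, 0, 0, 0, 0],
    [0, 0, 0.004, 0, 0, 0],
    [0, 0, 0.008, 0, 0, 0],
    [0, 0, 0.008, 0, 0, 0]
  ],
  "hand": 0
}}

```text
time: 4.0
eef_pos: [0.4655, -0.0796, 0.0212]
eef_rot: [0.384, -3.117, -0.001]
force: [-0.4, -0.2, -0.0]
opening: 0.5
```

Run:
```python
from h import *
snap('wrist','w3');snap('scene','s3')
im=cv2.imread('pics/s3.png')[140:220,210:320];cv2.imwrite('pics/s3c.png',cv2.resize(im,None,fx=6,fy=6,interpolation=2))
```

```text
(no output)
```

View pics/w3.png

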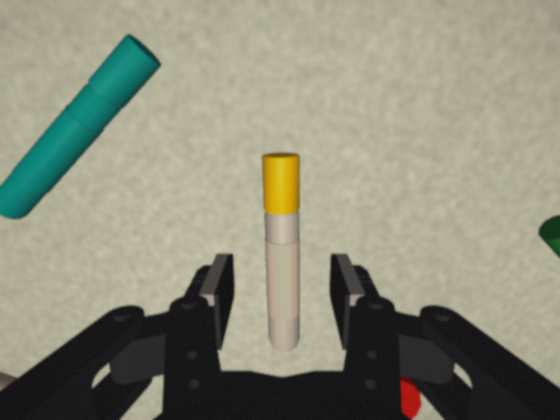

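View pics/s3c.png

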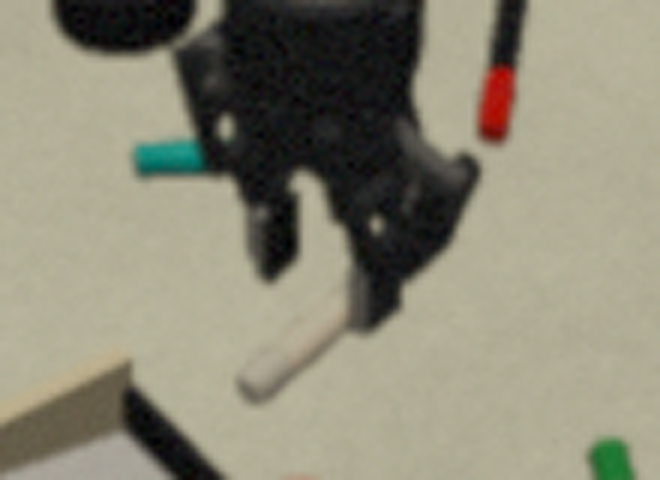

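Run:
```python
from h import *
s=cam('scene');st=get_state();Rm=R.from_rotvec(st['eef_rot']).as_matrix();p=np.array(st['eef_pos'])
for y in(-.025,.025):
  for x in (-.011,.011):
    for z in(-.01,0,.01,.02): print(y,x,z,proj(s,p+Rm@[x,y,z]).round(1))
```

```text
-0.025 -0.011 -0.01 [[252.3 184.7]]
-0.025 -0.011 0 [[252.4 187.7]]
-0.025 -0.011 0.01 [[252.4 190.6]]
-0.025 -0.011 0.02 [[252.5 193.6]]
-0.025 0.011 -0.01 [[258.2 180. ]]
-0.025 0.011 0 [[258.2 183. ]]
-0.025 0.011 0.01 [[258.2 185.9]]
-0.025 0.011 0.02 [[258.3 188.8]]
0.025 -0.011 -0.01 [[268.2 193.9]]
0.025 -0.011 0 [[268.2 196.9]]
0.025 -0.011 0.01 [[268.2 199.8]]
0.025 -0.011 0.02 [[268.1 202.8]]
0.025 0.011 -0.01 [[274. 189.]]
0.025 0.011 0 [[274. 192.]]
0.025 0.011 0.01 [[273.9 194.9]]
0.025 0.011 0.02 [[273.9 197.9]]
```

>>> {"api": "send_rows", "payload": {
  "increments": [
    [0, 0, 0.004, 0, 0, 0],
    [0, 0, 0.007, 0, 0, 0],
    [0, 0, 0.009, 0, 0, 0],
    [0, 0, 0.009, 0, 0, 0]
  ]
}}

```text
time: 4.5
eef_pos: [0.4657, -0.0796, 0.0125]
eef_rot: [0.384, -3.118, -0.0]
force: [0.6, 0.4, -0.2]
opening: 0.497
```

>>> {"api": "send_rows", "payload": {
  "increments": [
    [0, 0, 0, 0, 0, 0],
    [0, 0, 0, 0, 0, 0],
    [0, 0, 0, 0, 0, 0],
    [0, 0, 0, 0, 0, 0]
  ],
  "hand": -1,
  "force": 25
}}

```text
time: 4.9
eef_pos: [0.4659, -0.0797, 0.0132]
eef_rot: [-0.384, 3.118, -0.0]
force: [-0.5, -0.6, 9.1]
opening: 0.122
```

Run:
```python
from h import *
go(622,1,140,90)
snap('wrist','w4');snap('scene','s4')
im=cv2.imread('pics/s4.png')[140:220,210:320];cv2.imwrite('pics/s4c.png',cv2.resize(im,None,fx=6,fy=6,interpolation=2))
```

```text
t 4.9 at [465.9 -79.7  13.2] yaw -165.9 tilt [ 0. -0. -1.] open 0.122 F [-0.5 -0.6  9.1] q6 -2.05
delta [-0.171, 0.0404, -0.1268] [0.0001, 0.0004, 1.8161]
```

View pics/w4.png

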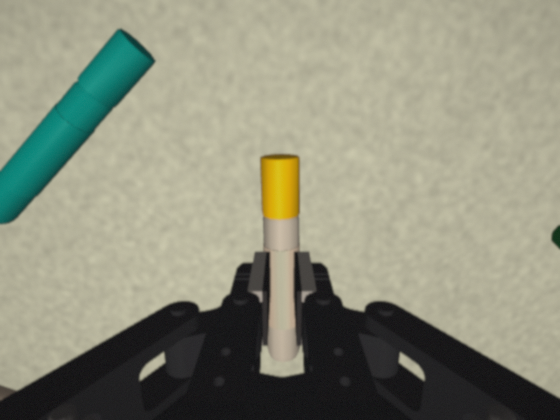

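View pics/s4c.png

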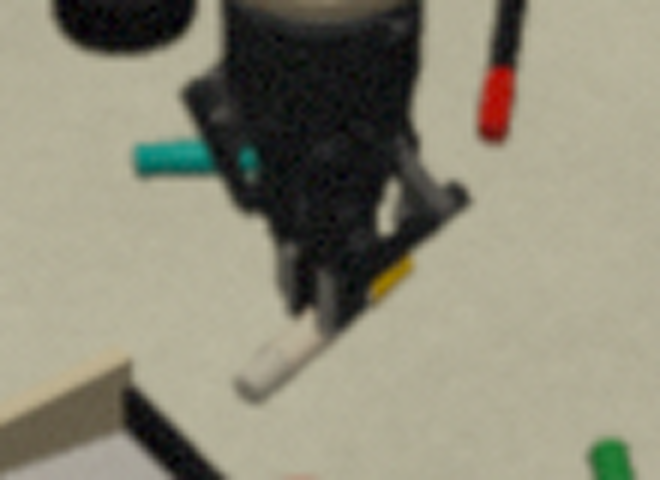

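>>> {"api": "send_rows", "payload": {
  "increments": [
    [0, 0, 0, 0, 0, 0],
    [0, 0, 0, 0, 0, 0],
    [0, 0, 0, 0, 0, 0],
    [0, 0, 0.003, 0, 0, 0],
    [0, 0, 0.006, 0, 0, 0],
    [0, 0, 0.008, 0, 0, 0],
    [0, 0, 0.008, 0, 0, 0]
  ],
  "hand": 0
}}

```text
time: 5.7
eef_pos: [0.4656, -0.0796, 0.0044]
eef_rot: [0.384, -3.117, -0.0]
force: [-0.7, -0.3, 1.1]
opening: 0.5
```

Run:
```python
from h import *
go(622,1,140,90)
```

```text
t 5.7 at [465.6 -79.6   4.4] yaw -165.9 tilt [-0.001  0.    -1.   ] open 0.5 F [-0.7 -0.3  1.1] q6 -2.05
delta [-0.1712, 0.0402, -0.1357] [-0.0003, -0.0007, 1.816]
```

>>> {"api": "send_rows", "payload": {
  "increments": [
    [0, 0, 0, 0, 0, 0],
    [0, 0, 0, 0, 0, 0],
    [0, 0, 0, 0, 0, 0],
    [0, 0, 0, 0, 0, 0]
  ],
  "hand": -1,
  "force": 25
}}

```text
time: 6.1
eef_pos: [0.4659, -0.0797, 0.0049]
eef_rot: [-0.384, 3.118, -0.0]
force: [-0.3, 0.5, 2.0]
opening: 0.186
```

Run:
```python
from h import *
go(622,1,140,90)
snap('wrist','w5');snap('scene','s5')
im=cv2.imread('pics/s5.png')[140:220,210:320];cv2.imwrite('pics/s5c.png',cv2.resize(im,None,fx=6,fy=6,interpolation=2))
```

```text
t 6.1 at [465.9 -79.7   4.9] yaw -166.0 tilt [ 0. -0. -1.] open 0.186 F [-0.3  0.5  2. ] q6 -2.05
delta [-0.1711, 0.0403, -0.1351] [0.0, 0.0001, 1.816]
```

View pics/s5c.png

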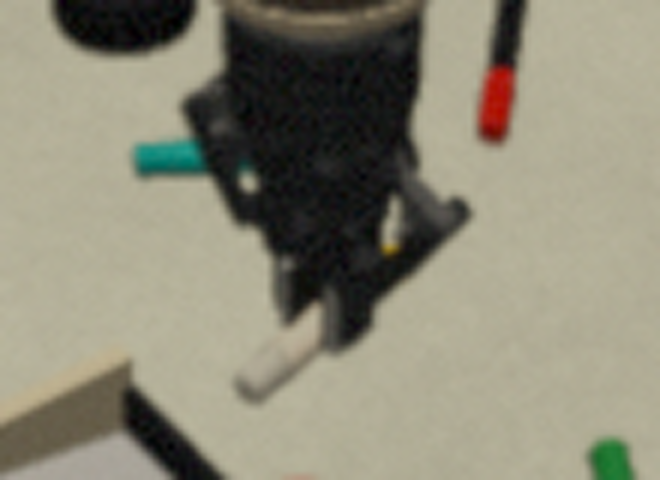

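>>> {"api": "send_rows", "payload": {
  "increments": [
    [0, 0, 0, 0, 0, 0],
    [0, 0, 0, 0, 0, 0],
    [0, 0, 0.002, 0, 0, 0],
    [0, 0, 0.004, 0, 0, 0],
    [0, 0, 0.005, 0, 0, 0],
    [0, 0, 0.005, 0, 0, 0]
  ],
  "hand": 0
}}

```text
time: 6.8
eef_pos: [0.4657, -0.0796, -0.0004]
eef_rot: [0.384, -3.118, -0.0]
force: [0.7, 0.7, 0.6]
opening: 0.501
```

>>> {"api": "send_rows", "payload": {
  "increments": [
    [0, 0, 0, 0, 0, 0],
    [0, 0, 0, 0, 0, 0],
    [0, 0, 0, 0, 0, 0],
    [0, 0, 0, 0, 0, 0]
  ],
  "hand": -1
}}

```text
time: 7.2
eef_pos: [0.4658, -0.0796, -0.0001]
eef_rot: [-0.384, 3.118, -0.0]
force: [-0.6, 0.8, 2.3]
opening: 0.186
```

Run:
```python
from h import *
go(622,1,140,90)
```

```text
t 7.2 at [ 4.658e+02 -7.960e+01 -1.000e-01] yaw -166.0 tilt [ 0. -0. -1.] open 0.186 F [-0.6  0.8  2.3] q6 -2.05
delta [-0.1711, 0.0403, -0.1401] [0.0001, 0.0001, 1.816]
```

>>> {"api": "send_rows", "payload": {
  "increments": [
    [0, 0, -0.02, 0, 0, 0],
    [0, 0, -0.05, 0, 0, 0],
    [0, 0, -0.09, 0, 0, 0],
    [0, 0, -0.13, 0, 0, 0.1],
    [-0.03, 0.01, -0.13, 0, 0, 0.24],
    [-0.06, 0.016, -0.13, 0, 0, 0.38],
    [-0.09, 0.024, -0.13, 0, 0, 0.52],
    [-0.12, 0.032, -0.13, 0, 0, 0.66],
    [-0.15, 0.04, -0.13, 0, 0, 0.8],
    [-0.164, 0.042, -0.13, 0, 0, 0.94]
  ]
}}

```text
time: 8.2
eef_pos: [0.6169, 0.0023, 0.1298]
eef_rot: [1.076, 2.95, 0.001]
force: [0.6, -0.1, -0.0]
opening: 0.186
```

Run:
```python
from h import *
go(614.5,1,130,90)
```

```text
t 8.2 at [616.9   2.3 129.8] yaw 139.9 tilt [ 0.001  0.    -1.   ] open 0.186 F [ 0.6 -0.1 -0. ] q6 -0.92
delta [0.001, -0.0025, -0.0002] [0.0013, 0.0004, 0.8711]
```

>>> {"api": "send_rows", "payload": {
  "increments": [
    [0, 0, 0, 0, 0, 0.14],
    [0, 0, 0, 0, 0, 0.28],
    [0, 0, 0, 0, 0, 0.42],
    [0, 0, 0, 0, 0, 0.56],
    [0, 0, 0, 0, 0, 0.7],
    [0, 0, 0, 0, 0, 0.82],
    [0, 0, 0, 0, 0, 0.871],
    [0, 0, 0, 0, 0, 0.871]
  ]
}}

```text
time: 9.0
eef_pos: [0.6145, 0.0009, 0.1297]
eef_rot: [-2.217, -2.226, 0.0]
force: [-0.5, -1.0, 0.5]
opening: 0.188
```

Run:
```python
from h import *
go(614.5,1,130,90)
snap('wrist','w6');snap('scene','s6');snap('top','t6')
im=cv2.imread('pics/s6.png')[150:300,160:310];cv2.imwrite('pics/s6c.png',cv2.resize(im,None,fx=3.8,fy=3.8,interpolation=2))
```

```text
t 9.0 at [614.5   0.9 129.7] yaw 90.2 tilt [-0.  0. -1.] open 0.188 F [-0.5 -1.   0.5] q6 -0.05
delta [0.0001, -0.0, -0.0003] [-0.0003, -0.0, 0.0041]
```

View pics/w6.png

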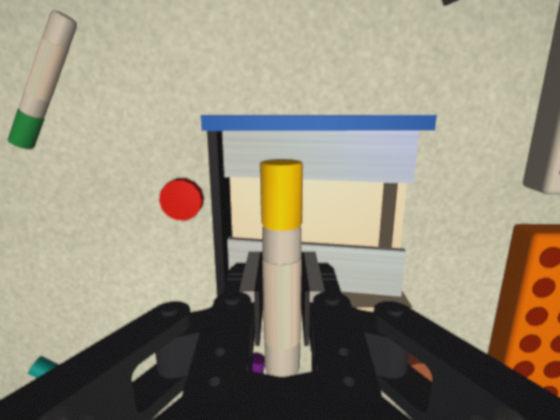

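View pics/s6c.png

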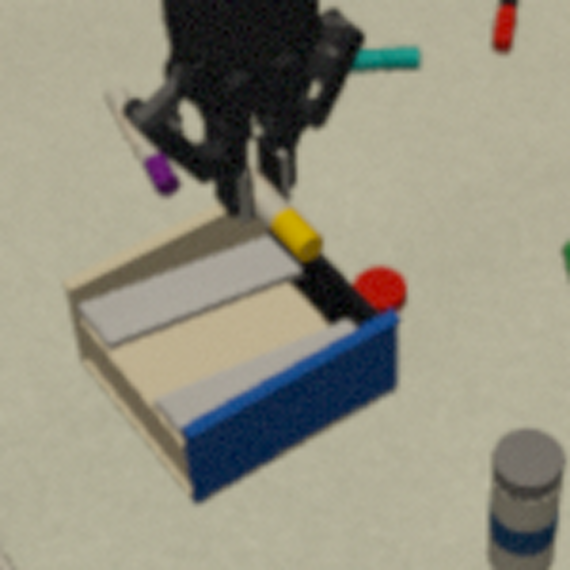

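Run:
```python
from h import *
c=cam('wrist')
print((ray(c,[(201.5,115),(436,115),(202.5,130),(435,129.5)],.066)*1000).round(1))
print('stop top inner',(ray(c,[(222,133),(228,225)],.052)*1000).round(1))
print('rail gap edges at blue / cream rail (z~38)',(ray(c,[(320,180)],.040)*1000).round(1),(ray(c,[(390,248)],.045)*1000).round(1))
z=.138;print('tube ends', (ray(c,[(281,163),(283,370)],z)*1000).round(1))
```

```text
[[569.1  65.7  66. ]
 [704.1  66.4  66. ]
 [569.2  57.2  66. ]
 [704.6  58.3  66. ]]
stop top inner [[578.1  54.4  52. ]
 [579.5  -6.5  52. ]]
rail gap edges at blue / cream rail (z~38) [[641.7  22.2  40. ]] [[692.6 -25.6  45. ]]
tube ends [[615.1  50.2 138. ]
 [616.6 -47.9 138. ]]
```

>>> {"api": "send_rows", "payload": {
  "increments": [
    [0, 0, 0.03, 0, 0, 0],
    [0, 0, 0.06, 0, 0, 0],
    [0, 0, 0.08, 0, 0, 0],
    [0, 0, 0.088, 0, 0, 0],
    [0, 0, 0.091, 0, 0, 0],
    [0, 0, 0.091, 0, 0, 0]
  ]
}}

```text
time: 9.75
eef_pos: [0.6151, 0.0009, 0.0392]
eef_rot: [2.215, 2.227, 0.0]
force: [-0.4, 1.5, -0.3]
opening: 0.185
```

Run:
```python
from h import *
go(614.5,1,38,90)
snap('wrist','w7');snap('scene','s7')
im=cv2.imread('pics/s7.png')[150:300,160:310];cv2.imwrite('pics/s7c.png',cv2.resize(im,None,fx=3.8,fy=3.8,interpolation=2))
```

```text
t 9.75 at [615.1   0.9  39.2] yaw 90.3 tilt [ 0. -0. -1.] open 0.185 F [-0.4  1.5 -0.3] q6 -0.05
delta [0.0001, -0.0006, 0.0012] [0.0004, 0.0, 0.0054]
```

View pics/w7.png

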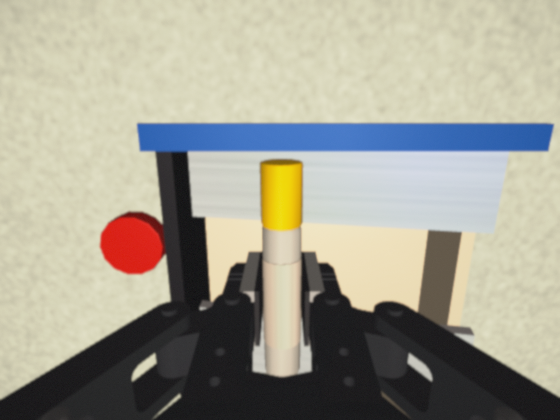

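View pics/s7c.png

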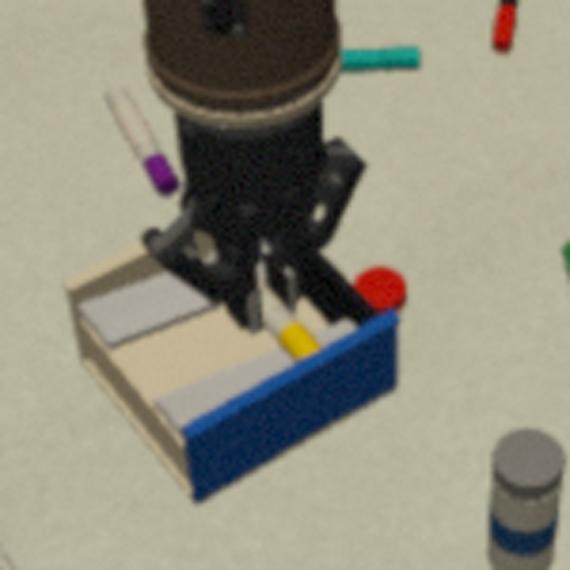

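>>> {"api": "send_rows", "payload": {
  "increments": [
    [0, 0, 0.001, 0, 0, 0],
    [0, 0, 0.001, 0, 0, 0],
    [0, 0, 0.001, 0, 0, 0],
    [0, 0, 0.001, 0, 0, 0],
    [0, 0, -0.01, 0, 0, 0],
    [0, 0, -0.02, 0, 0, 0],
    [0, 0, -0.04, 0, 0, 0],
    [0, 0, -0.07, 0, 0, 0],
    [0, 0, -0.1, 0, 0, 0]
  ],
  "hand": -0.3
}}

```text
time: 10.75
eef_pos: [0.6146, 0.0009, 0.1406]
eef_rot: [2.216, 2.227, 0.0]
force: [0.7, 0.3, 0.0]
opening: 0.349
```

Run:
```python
from h import *
go(582,-195,110,78)
snap('wrist','w8')
```

```text
t 10.75 at [614.6   0.9 140.6] yaw 90.3 tilt [ 0. -0. -1.] open 0.349 F [0.7 0.3 0. ] q6 -0.05
delta [-0.1957, -0.0336, 0.0306] [0.0001, -0.0, 0.2144]
```

View pics/w8.png

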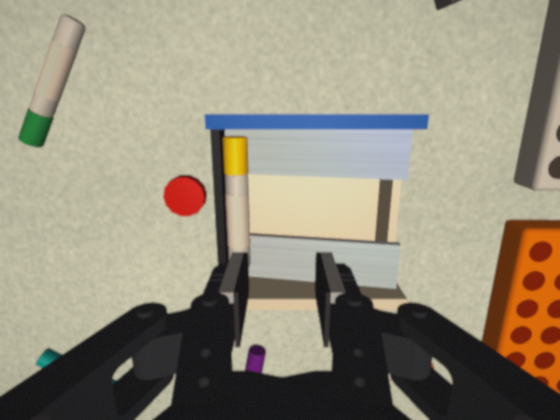

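>>> {"api": "send_rows", "payload": {
  "increments": [
    [-0.045, -0.008, 0, 0, 0, 0.1],
    [-0.09, -0.016, 0, 0, 0, 0.214],
    [-0.135, -0.024, 0.01, 0, 0, 0.214],
    [-0.175, -0.031, 0.03, 0, 0, 0.214],
    [-0.196, -0.034, 0.05, 0, 0, 0.214],
    [-0.196, -0.034, 0.05, 0, 0, 0.214]
  ],
  "hand": 0
}}

```text
time: 11.4
eef_pos: [0.5801, -0.1977, 0.0874]
eef_rot: [-2.443, -1.973, 0.002]
force: [0.0, 0.4, 0.6]
opening: 0.498
```

Run:
```python
from h import *
go(582.5,-195,0,78)
im,c=snap('wrist','w9')
```

```text
t 11.4 at [ 580.1 -197.7   87.4] yaw 77.9 tilt [-0.002  0.    -1.   ] open 0.498 F [0.  0.4 0.6] q6 -0.17
delta [0.0031, 0.0019, 0.0874] [-0.0021, -0.0, -0.0025]
```

View pics/w9.png

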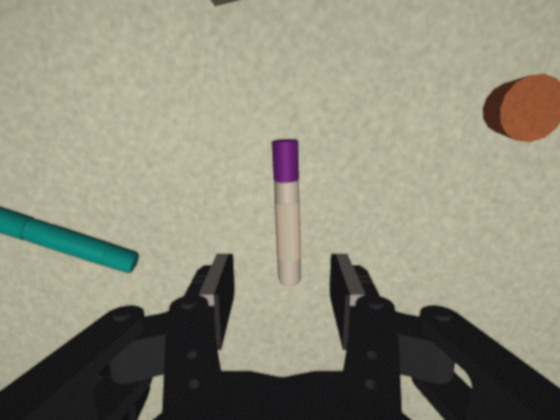

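Run:
```python
from h import *
c=cam('wrist')
P=ray(c,[(286,141),(289,283.5)],.0085)*1000
print(P.round(1),P.mean(0),np.degrees(np.arctan2(*(P[0]-P[1])[[1,0]])))
go(*P.mean(0)[:2],0,78)
```

```text
[[ 594.9 -149.5    8.5]
 [ 576.1 -248.8    8.5]] [ 585.48995338 -199.14182166    8.5       ] 79.25762793332434
t 11.45 at [ 580.9 -196.4   88.4] yaw 77.9 tilt [-0.001  0.    -1.   ] open 0.501 F [0.1 0.  1.4] q6 -0.16
delta [-0.0018, 0.0052, 0.0884] [-0.0013, -0.0002, -0.0019]
```

>>> {"api": "send_rows", "payload": {
  "increments": [
    [0, 0.003, 0.035, 0, 0, -0.01],
    [0, 0.003, 0.065, 0, 0, -0.01],
    [0, 0.003, 0.08, 0, 0, -0.01],
    [0, 0.003, 0.088, 0, 0, -0.01],
    [0, 0.003, 0.088, 0, 0, -0.01]
  ]
}}

```text
time: 11.95
eef_pos: [0.5848, -0.1953, 0.0008]
eef_rot: [-2.43, -1.99, 0.0]
force: [0.7, -0.0, -0.5]
opening: 0.501
```

>>> {"api": "send_rows", "payload": {
  "increments": [
    [0, 0, 0, 0, 0, 0],
    [0, 0, 0, 0, 0, 0],
    [0, 0, 0, 0, 0, 0],
    [0, 0, 0, 0, 0, 0]
  ],
  "hand": -1
}}

```text
time: 12.35
eef_pos: [0.5855, -0.1961, 0.0021]
eef_rot: [2.43, 1.989, 0.002]
force: [-0.3, 1.8, 8.7]
opening: 0.185
```

Run:
```python
from h import *
go(628,1,130,90)
```

```text
t 12.35 at [ 585.5 -196.1    2.1] yaw 78.6 tilt [ 0.002 -0.001 -1.   ] open 0.185 F [-0.3  1.8  8.7] q6 -0.17
delta [0.2015, 0.0029, -0.1279] [0.0019, 0.0004, -0.1991]
```

>>> {"api": "send_rows", "payload": {
  "increments": [
    [0, 0, -0.02, 0, 0, 0],
    [0, 0, -0.05, 0, 0, 0],
    [0, 0, -0.09, 0, 0, 0],
    [0.02, 0, -0.128, 0, 0, -0.1],
    [0.06, 0.001, -0.128, 0, 0, -0.199],
    [0.105, 0.002, -0.128, 0, 0, -0.199],
    [0.15, 0.003, -0.128, 0, 0, -0.199],
    [0.185, 0.003, -0.128, 0, 0, -0.199],
    [0.201, 0.003, -0.128, 0, 0, -0.199],
    [0.201, 0.003, -0.128, 0, 0, -0.199]
  ]
}}

```text
time: 13.35
eef_pos: [0.6278, 0.0025, 0.1293]
eef_rot: [2.218, 2.224, 0.001]
force: [0.5, -0.0, -0.1]
opening: 0.186
```

Run:
```python
from h import *
go(628,1,41.5,90)
snap('wrist','w10')
```

```text
t 13.35 at [627.8   2.5 129.3] yaw 90.1 tilt [ 0.001  0.    -1.   ] open 0.186 F [ 0.5 -0.  -0.1] q6 -0.05
delta [-0.0015, 0.0002, 0.0878] [0.0009, -0.0001, 0.0025]
```

View pics/w10.png

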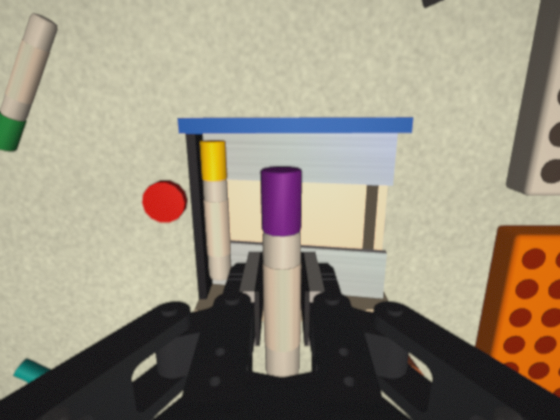

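>>> {"api": "send_rows", "payload": {
  "increments": [
    [0, 0, 0.03, 0, 0, 0],
    [0, 0, 0.06, 0, 0, 0],
    [0, 0, 0.078, 0, 0, 0],
    [0, 0, 0.085, 0, 0, 0],
    [0, 0, 0.087, 0, 0, 0],
    [0, 0, 0.087, 0, 0, 0]
  ]
}}

```text
time: 14.0
eef_pos: [0.6277, -0.0002, 0.0424]
eef_rot: [2.222, 2.22, 0.001]
force: [0.0, 0.3, 0.1]
opening: 0.185
```

>>> {"api": "send_rows", "payload": {
  "increments": [
    [0, 0, 0, 0, 0, 0],
    [0, 0, 0, 0, 0, 0],
    [0, 0, 0, 0, 0, 0],
    [0, 0, 0, 0, 0, 0],
    [0, 0, -0.01, 0, 0, 0],
    [0, 0, -0.02, 0, 0, 0],
    [0, 0, -0.04, 0, 0, 0],
    [0, 0, -0.07, 0, 0, 0],
    [0, 0, -0.1, 0, 0, 0]
  ],
  "hand": -0.35
}}

```text
time: 14.9
eef_pos: [0.6272, 0.0006, 0.1436]
eef_rot: [2.221, 2.222, 0.0]
force: [0.1, 0.6, -0.3]
opening: 0.322
```

Run:
```python
from h import *
go(442,86,130,61.3)
snap('wrist','w11')
```

```text
t 14.9 at [6.272e+02 6.000e-01 1.436e+02] yaw 90.0 tilt [ 0.  0. -1.] open 0.322 F [ 0.1  0.6 -0.3] q6 -0.05
delta [0.0854, -0.1852, 0.0136] [0.0, -0.0, 0.501]
```

View pics/w11.png

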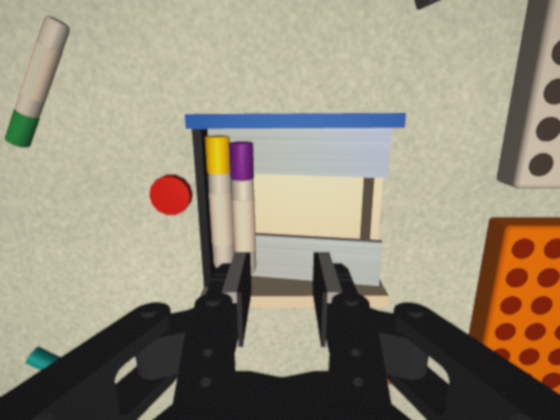

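>>> {"api": "send_rows", "payload": {
  "increments": [
    [0.015, -0.04, 0, 0, 0, 0.12],
    [0.03, -0.08, 0, 0, 0, 0.24],
    [0.05, -0.12, 0.01, 0, 0, 0.36],
    [0.07, -0.155, 0.02, 0, 0, 0.47],
    [0.085, -0.185, 0.04, 0, 0, 0.5],
    [0.085, -0.185, 0.05, 0, 0, 0.5],
    [0.085, -0.185, 0.05, 0, 0, 0.5]
  ],
  "hand": 0
}}

```text
time: 15.65
eef_pos: [0.4418, 0.0859, 0.0916]
eef_rot: [-2.701, -1.605, 0.001]
force: [1.2, 0.6, -0.2]
opening: 0.497
```

Run:
```python
from h import *
go(442.5,86,3,61.3)
snap('wrist','w12')
```

```text
t 15.65 at [441.8  85.9  91.6] yaw 61.4 tilt [-0.001 -0.    -1.   ] open 0.497 F [ 1.2  0.6 -0.2] q6 0.62
delta [0.0005, 0.0006, 0.0886] [-0.0005, 0.0004, 0.0023]
```

View pics/w12.png

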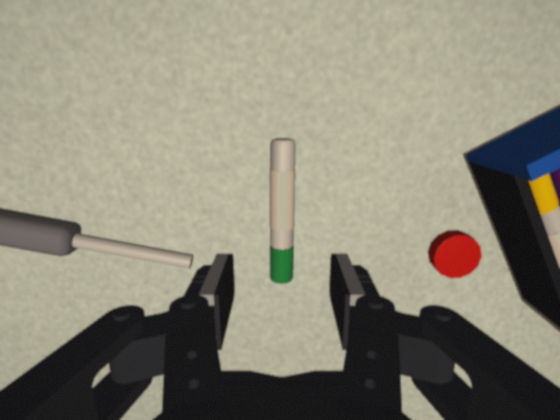

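>>> {"api": "send_rows", "payload": {
  "increments": [
    [0, 0, 0.035, 0, 0, 0],
    [0, 0, 0.065, 0, 0, 0],
    [0, 0, 0.08, 0, 0, 0],
    [0, 0, 0.088, 0, 0, 0],
    [0, 0, 0.088, 0, 0, 0]
  ]
}}

```text
time: 16.2
eef_pos: [0.4431, 0.0853, 0.0035]
eef_rot: [-2.702, -1.602, 0.0]
force: [-0.1, -0.6, 0.7]
opening: 0.501
```

>>> {"api": "send_rows", "payload": {
  "increments": [
    [0, 0, 0, 0, 0, 0],
    [0, 0, 0, 0, 0, 0],
    [0, 0, 0, 0, 0, 0],
    [0, 0, 0, 0, 0, 0]
  ],
  "hand": -1
}}

```text
time: 16.6
eef_pos: [0.4432, 0.0856, 0.0047]
eef_rot: [2.701, 1.602, 0.003]
force: [0.5, -1.9, 8.6]
opening: 0.184
```

Run:
```python
from h import *
go(429,335,90,73)
```

```text
t 16.6 at [443.2  85.6   4.7] yaw 61.4 tilt [ 0.002  0.    -1.   ] open 0.184 F [ 0.5 -1.9  8.6] q6 0.62
delta [0.2121, -0.1319, -0.0853] [0.0017, -0.001, -0.2032]
```

>>> {"api": "send_rows", "payload": {
  "increments": [
    [0, 0, -0.02, 0, 0, 0],
    [0, 0, -0.05, 0, 0, 0],
    [0.03, -0.02, -0.085, 0, 0, -0.05],
    [0.07, -0.045, -0.085, 0, 0, -0.1],
    [0.11, -0.07, -0.085, 0, 0, -0.2],
    [0.15, -0.095, -0.085, 0, 0, -0.2],
    [0.19, -0.12, -0.085, 0, 0, -0.2],
    [0.212, -0.132, -0.085, 0, 0, -0.2],
    [0.212, -0.132, -0.085, 0, 0, -0.2]
  ]
}}

```text
time: 17.5
eef_pos: [0.4284, 0.3385, 0.0896]
eef_rot: [-2.525, -1.869, -0.004]
force: [-0.1, 0.2, -0.2]
opening: 0.187
```

Run:
```python
from h import *
go(429,335,20,73)
snap('wrist','w13')
```

```text
t 17.5 at [428.4 338.5  89.6] yaw 73.0 tilt [ 0.002  0.002 -1.   ] open 0.187 F [-0.1  0.2 -0.2] q6 0.91
delta [-0.0033, 0.0015, 0.0695] [0.0015, -0.0023, -0.0]
```

View pics/w13.png

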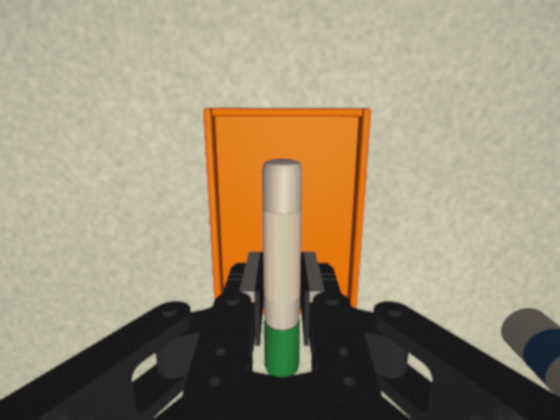

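Run:
```python
from h import *
c=cam('wrist')
P=ray(c,[(204.5,109),(370.5,109),(220,305),(355,305)],.02)*1000
print(P.round(1)); d=np.array([np.cos(np.radians(73)),np.sin(np.radians(73)),0]);print(P[:2].mean(0)-70*d, np.linalg.norm(P[0]-P[1]))
z=.0939;print('tube', (ray(c,[(282,163),(282,373)],z)*1000).round(1))
```

```text
[[405.9 415.   20. ]
 [499.3 386.3  20. ]
 [369.6 288.6  20. ]
 [459.5 260.9  20. ]]
[432.13711092 333.73182062  20.        ] 97.74530742247161
tube [[443.6 382.9  93.9]
 [413.5 284.9  93.9]]
```

>>> {"api": "send_rows", "payload": {
  "increments": [
    [-0.001, 0.002, 0.03, 0, 0, 0],
    [-0.001, 0.002, 0.055, 0, 0, 0],
    [-0.001, 0.002, 0.07, 0, 0, 0],
    [-0.001, 0.002, 0.076, 0, 0, 0],
    [-0.001, 0.002, 0.078, 0, 0, 0],
    [-0.001, 0.002, 0.078, 0, 0, 0]
  ]
}}

```text
time: 18.15
eef_pos: [0.43, 0.333, 0.0113]
eef_rot: [2.529, 1.864, 0.001]
force: [-0.2, -0.1, -0.5]
opening: 0.186
```

>>> {"api": "send_rows", "payload": {
  "increments": [
    [0, 0, 0, 0, 0, 0],
    [0, 0, 0, 0, 0, 0],
    [0, 0, 0, 0, 0, 0],
    [0, 0, 0, 0, 0, 0],
    [0, 0, -0.02, 0, 0, 0],
    [0, 0, -0.05, 0, 0, 0],
    [0, 0, -0.09, 0, 0, 0],
    [0, 0, -0.12, 0, 0, 0],
    [0, 0, -0.14, 0, 0, 0]
  ],
  "hand": -0.3
}}

```text
time: 19.05
eef_pos: [0.4303, 0.3338, 0.1532]
eef_rot: [2.528, 1.865, 0.004]
force: [-0.4, -0.1, 0.1]
opening: 0.348
```

Run:
```python
from h import *
go(579.5,193.5,150,90)
snap('wrist','w14')
```

```text
t 19.05 at [430.3 333.8 153.2] yaw 72.8 tilt [ 0.002  0.001 -1.   ] open 0.348 F [-0.4 -0.1  0.1] q6 0.9
delta [-0.0899, 0.184, 0.0033] [0.0017, -0.0016, -0.2999]
```

View pics/w14.png

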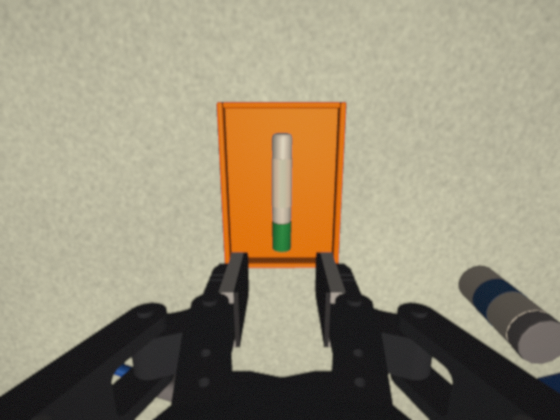

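>>> {"api": "send_rows", "payload": {
  "increments": [
    [-0.02, 0.04, 0, 0, 0, -0.1],
    [-0.04, 0.08, 0, 0, 0, -0.2],
    [-0.06, 0.12, 0, 0, 0, -0.3],
    [-0.075, 0.16, 0, 0, 0, -0.3],
    [-0.09, 0.184, 0, 0, 0, -0.3],
    [-0.09, 0.184, 0, 0, 0, -0.3]
  ],
  "hand": 0.8
}}

```text
time: 19.7
eef_pos: [0.5813, 0.1904, 0.1506]
eef_rot: [2.224, 2.218, 0.001]
force: [0.4, 0.2, -0.1]
opening: 0.901
```

Run:
```python
from h import *
go(579.5,193.5,50,90)
snap('wrist','w15');snap('top','t15')
```

```text
t 19.7 at [581.3 190.4 150.6] yaw 89.8 tilt [ 0.001 -0.    -1.   ] open 0.901 F [ 0.4  0.2 -0.1] q6 0.27
delta [0.0031, -0.0019, 0.1006] [0.0011, 0.0002, -0.0029]
```

View pics/w15.png

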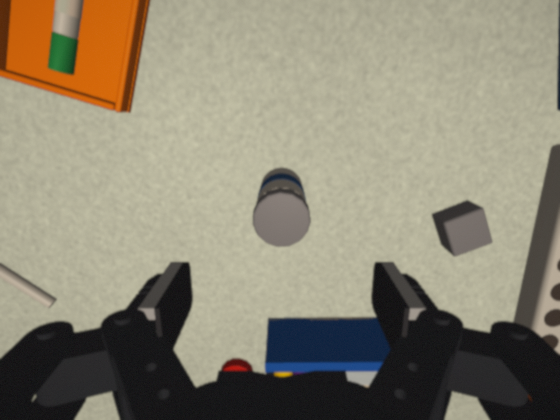

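View pics/t15.png

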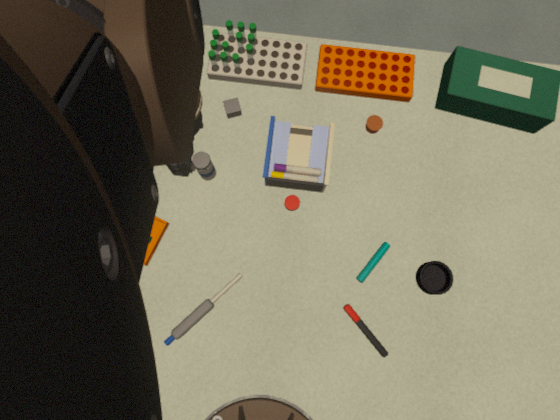

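Run:
```python
from h import *
c=cam('wrist')
print((ray(c,[(281.5,217),(253,217),(310.5,217)],.088)*1000).round(1))
go(579.5,193.5,50,90)
```

```text
[[579.6 196.1  88. ]
 [561.8 196.1  88. ]
 [597.6 196.1  88. ]]
t 19.8 at [578.7 192.5 150.4] yaw 89.9 tilt [-0.001 -0.    -1.   ] open 0.9 F [-0.2  0.2 -0.1] q6 0.27
delta [0.001, 0.0009, 0.1004] [-0.0008, 0.0001, -0.0014]
```

>>> {"api": "send_rows", "payload": {
  "increments": [
    [0.002, 0.001, 0.03, 0, 0, 0],
    [0.002, 0.001, 0.06, 0, 0, 0],
    [0.002, 0.001, 0.085, 0, 0, 0],
    [0.002, 0.001, 0.1, 0, 0, 0],
    [0.002, 0.001, 0.1, 0, 0, 0]
  ]
}}

```text
time: 20.3
eef_pos: [0.5781, 0.1954, 0.0491]
eef_rot: [-2.219, -2.221, 0.005]
force: [0.3, 0.4, 0.4]
opening: 0.897
```

>>> {"api": "send_rows", "payload": {
  "increments": [
    [0, 0, 0, 0, 0, 0],
    [0, 0, 0, 0, 0, 0],
    [0, 0, 0, 0, 0, 0],
    [0, 0, 0, 0, 0, 0],
    [0, 0, 0, 0, 0, 0]
  ],
  "hand": -1
}}

```text
time: 20.8
eef_pos: [0.5808, 0.1952, 0.0521]
eef_rot: [2.221, 2.221, 0.003]
force: [-0.7, 0.9, 7.8]
opening: 0.423
```

Run:
```python
from h import *
go(411,-306.5,140,90)
snap('scene','s16');snap('wrist','w16')
im=cv2.imread('pics/s16.png')[180:320,220:380];cv2.imwrite('pics/s16c.png',cv2.resize(im,None,fx=4,fy=4,interpolation=2))
```

```text
t 20.8 at [580.8 195.2  52.1] yaw 90.0 tilt [ 0.002  0.001 -1.   ] open 0.423 F [-0.7  0.9  7.8] q6 0.27
delta [-0.5017, -0.1696, -0.0886] [0.002, -0.0006, -0.0001]
```

View pics/s16c.png

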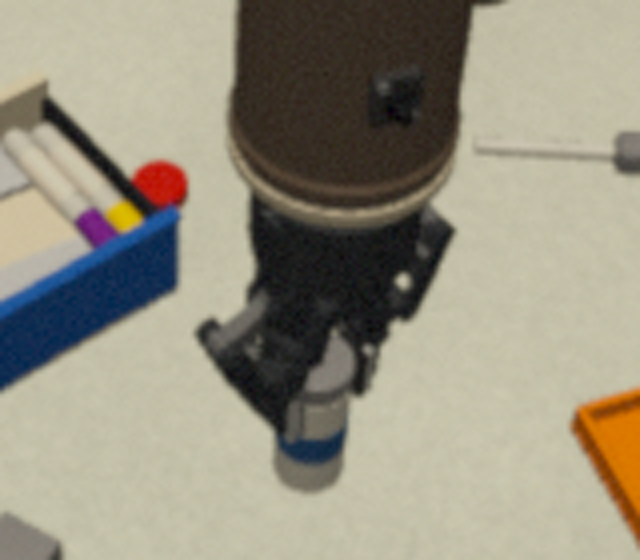

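>>> {"api": "send_rows", "payload": {
  "increments": [
    [0, 0, -0.02, 0, 0, 0],
    [0, 0, -0.05, 0, 0, 0],
    [0, 0, -0.08, 0, 0, 0],
    [-0.03, -0.02, -0.09, 0, 0, 0],
    [-0.07, -0.05, -0.09, 0, 0, 0],
    [-0.11, -0.08, -0.09, 0, 0, 0],
    [-0.15, -0.1, -0.09, 0, 0, 0],
    [-0.195, -0.11, -0.09, 0, 0, 0],
    [-0.24, -0.12, -0.09, 0, 0, 0],
    [-0.28, -0.13, -0.09, 0, 0, 0]
  ],
  "force": 35
}}

```text
time: 21.9
eef_pos: [0.4495, -0.0869, 0.1416]
eef_rot: [2.221, 2.22, 0.001]
force: [0.5, -0.6, -0.4]
opening: 0.424
```

Run:
```python
from h import *
go(411,-306.5,140,90)
```

```text
t 21.9 at [449.5 -86.9 141.6] yaw 90.0 tilt [ 0.001 -0.    -1.   ] open 0.424 F [ 0.5 -0.6 -0.4] q6 -0.26
delta [-0.2196, -0.0385, 0.0016] [0.0015, 0.0005, -0.0001]
```

>>> {"api": "send_rows", "payload": {
  "increments": [
    [-0.04, -0.008, 0, 0, 0, 0],
    [-0.08, -0.015, 0, 0, 0, 0],
    [-0.12, -0.022, 0, 0, 0, 0],
    [-0.16, -0.028, 0, 0, 0, 0],
    [-0.195, -0.034, 0, 0, 0, 0],
    [-0.215, -0.038, 0, 0, 0, 0],
    [-0.2195, -0.0385, 0, 0, 0, 0],
    [-0.2195, -0.0385, 0, 0, 0, 0]
  ]
}}

```text
time: 22.7
eef_pos: [0.4113, -0.3049, 0.1411]
eef_rot: [2.223, 2.22, 0.0]
force: [-0.0, -0.4, -1.2]
opening: 0.415
```

Run:
```python
from h import *
go(411,-306.5,60,90)
snap('wrist','w17');snap('scene','s17');snap('top','t17')
a=cv2.imread('pics/s17.png')[80:200,170:300];b=cv2.imread('pics/t17.png')[220:340,370:500]
cv2.imwrite('pics/st17.png',np.hstack([cv2.resize(a,(390,360)),cv2.resize(b,(390,360))]))
```

```text
t 22.7 at [ 411.3 -304.9  141.1] yaw 89.9 tilt [ 0. -0. -1.] open 0.415 F [-0.  -0.4 -1.2] q6 -0.7
delta [-0.0016, -0.0003, 0.0811] [0.0004, 0.0002, -0.0014]
```

View pics/w17.png

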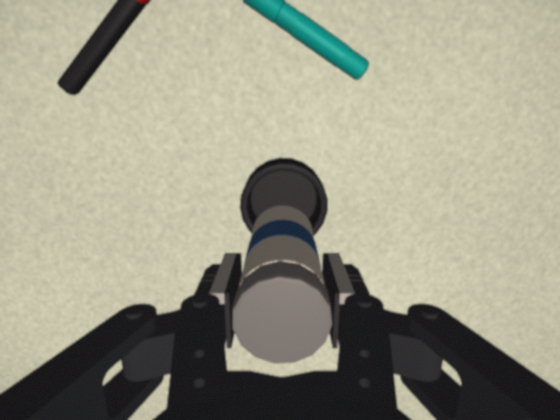

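View pics/st17.png

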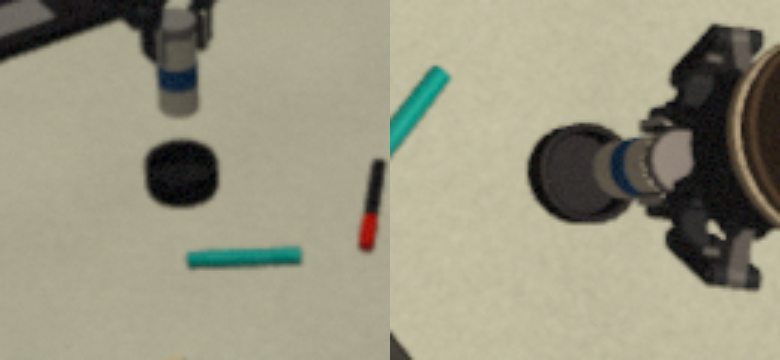

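Run:
```python
from h import *
c=cam('wrist')
P=ray(c,[(240.5,202),(327.5,202),(284,158)],.03)*1000
print(P.round(1),'centre y from far edge',P[2,1]-34, 'w',P[1,0]-P[0,0])
```

```text
[[ 381.3 -303.9   30. ]
 [ 447.4 -303.9   30. ]
 [ 414.3 -270.4   30. ]] centre y from far edge -304.43690735884434 w 66.11226430155239
```

>>> {"api": "send_rows", "payload": {
  "increments": [
    [0, 0.0015, 0.02, 0, 0, 0],
    [0, 0.0015, 0.045, 0, 0, 0],
    [0, 0.0015, 0.065, 0, 0, 0],
    [0, 0.0015, 0.076, 0, 0, 0],
    [0, 0.0015, 0.079, 0, 0, 0],
    [0, 0.0015, 0.081, 0, 0, 0],
    [0, 0.0015, 0.081, 0, 0, 0]
  ]
}}

```text
time: 23.55
eef_pos: [0.4133, -0.3046, 0.0603]
eef_rot: [2.221, 2.221, 0.0]
force: [0.1, 0.5, -1.2]
opening: 0.419
```

Run:
```python
from h import *
go(413,-306.5,58,90)
snap('wrist','w18')
```

```text
t 23.55 at [ 413.3 -304.6   60.3] yaw 90.0 tilt [ 0.001 -0.001 -1.   ] open 0.419 F [ 0.1  0.5 -1.2] q6 -0.69
delta [-0.0019, -0.0003, 0.0023] [0.0006, 0.0005, 0.0003]
```

View pics/w18.png

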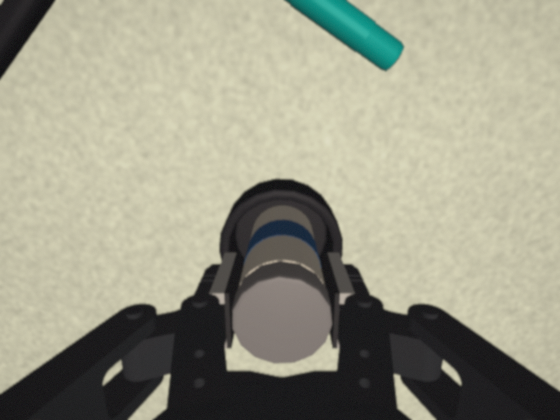

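Inside the cup, centred at about (283,235). Lowering gently until contact.

>>> {"api": "send_rows", "payload": {
  "increments": [
    [0, 0, 0.0005, 0, 0, 0],
    [0, 0, 0.001, 0, 0, 0],
    [0, 0, 0.0015, 0, 0, 0],
    [0, 0, 0.002, 0, 0, 0],
    [0, 0, 0.0025, 0, 0, 0],
    [0, 0, 0.003, 0, 0, 0],
    [0, 0, 0.003, 0, 0, 0]
  ]
}}

```text
time: 24.3
eef_pos: [0.4134, -0.3049, 0.058]
eef_rot: [2.22, 2.22, 0.0]
force: [-3.7, 3.2, 26.0]
opening: 0.419
```

>>> {"api": "send_rows", "payload": {
  "increments": [
    [0, 0, -0.0015, 0, 0, 0],
    [0, 0, -0.0015, 0, 0, 0]
  ]
}}

```text
time: 24.5
eef_pos: [0.413, -0.3046, 0.0585]
eef_rot: [2.221, 2.221, 0.0]
force: [0.5, -0.1, -0.8]
opening: 0.42
```

>>> {"api": "send_rows", "payload": {
  "increments": [
    [0, 0, 0, 0, 0, 0],
    [0, 0, 0, 0, 0, 0],
    [0, 0, 0, 0, 0, 0],
    [0, 0, 0, 0, 0, 0],
    [0, 0, -0.02, 0, 0, 0],
    [0, 0, -0.05, 0, 0, 0],
    [0, 0, -0.09, 0, 0, 0],
    [0, 0, -0.12, 0, 0, 0],
    [0, 0, -0.14, 0, 0, 0]
  ],
  "hand": 0.6
}}

```text
time: 25.4
eef_pos: [0.4134, -0.3049, 0.2006]
eef_rot: [2.22, 2.22, 0.0]
force: [0.4, -0.4, -0.5]
opening: 0.798
```

Run:
```python
from h import *
go(413,-306.5,58,90)
snap('wrist','w19');snap('scene','s19');snap('top','t19')
```

```text
t 25.4 at [ 413.4 -304.9  200.6] yaw 90.0 tilt [ 0.002 -0.001 -1.   ] open 0.798 F [ 0.4 -0.4 -0.5] q6 -0.69
delta [-0.0014, -0.0007, 0.1426] [0.0017, 0.0015, 0.0]
```

View pics/w19.png

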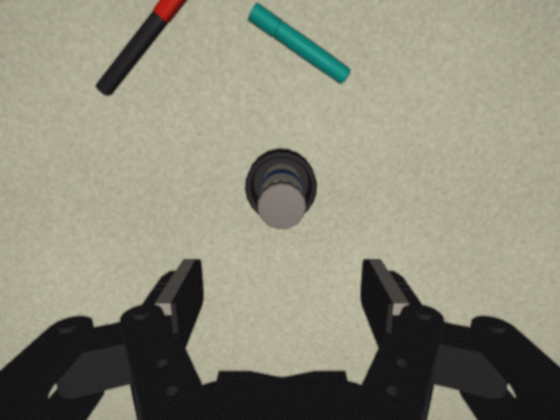

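View pics/s19.png

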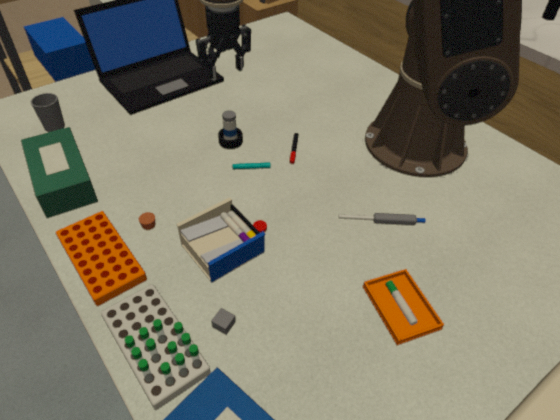

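View pics/t19.png

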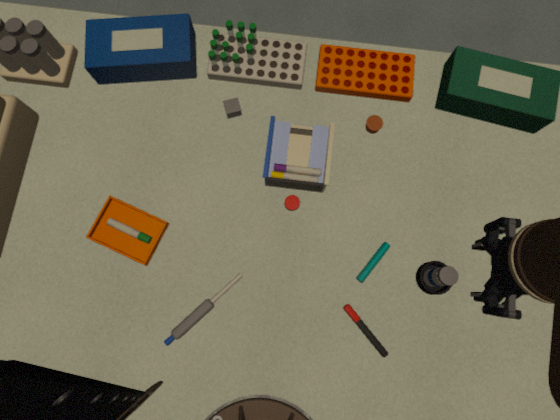

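Run:
```python
from h import *
a=cv2.imread('pics/s19.png')[195:285,170:275];b=cv2.imread('pics/s19.png')[100:155,200:260];d=cv2.imread('pics/t19.png')[105:200,255:345]
cv2.imwrite('pics/c19.png',np.hstack([cv2.resize(a,(320,300)),cv2.resize(b,(220,300)),cv2.resize(d,(250,300))]))
print(ray(cam('wrist'),[(282,204.5)],.094)*1000,ray(cam('top'),[(447,275)],.094)*1000,ray(cam('scene'),[(229.5,115.5)],.094)*1000)
```

```text
[[ 414.97206734 -306.06852528   94.        ]] [[ 412.54491898 -303.02977604   94.        ]] [[ 415.40609679 -298.05921744   94.        ]]
```

View pics/c19.png

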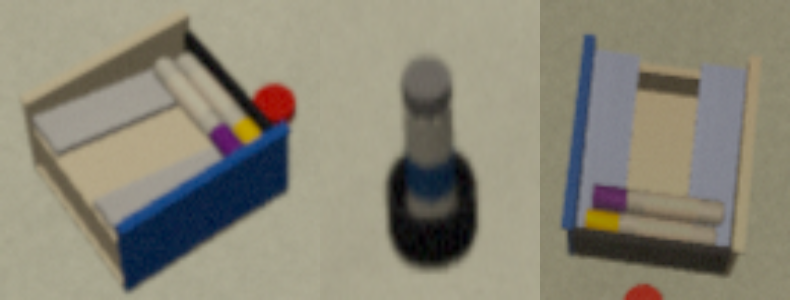

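All in place: the control is against the stop, the sample is touching behind it with both caps to blue, the canister is upright in the cup, and the green tube is flat in the tray.

```bash
python3 -c "
from rig import *
print(hand_in())"
```

```text
the job is handed in; nothing more can be done
None
```

The bench is ready and the job was handed in at about 25 s of the 106 s limit:

- **Chute:** the control tube went in first and lies against the black stop. The sample tube lies directly behind it, touching it. Both caps are to the blue side.
- **Tray:** the green-capped tube lies flat in the orange tray, along its long side.
- **Holder:** the canister stands upright in the black holder. I lowered it until it pressed on the floor with 26 N, eased off about 1 mm and released it. The gripper height at contact, 58 mm, matches the 6 mm floor.

**Last checks:** the final top, scene and wrist pictures show everything in place, the turquoise look-alike untouched, and the gripper clear and open.

**What failed or disagreed:**
- **First grasp:** it closed above the control tube. At the opening used for the tubes, the fingertips stood about level with the tool origin, not 25 mm ahead of it. I lowered the arm in steps until the tube was held across its full width; the tube was not displaced.
- **Canister lid position:** the three cameras differ by up to 8 mm. The wrist and top views agree to about 4 mm; the scene view is the odd one out.
- **Chute position:** two of the views differed by 2–3 mm, well within the room to spare.

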